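# Set up a disc case for its catalogue photo

## Task

Set up a catalogue photo: take the disc case leaning in the steel cradle, stand it upright on its long edge in the rack slot nearest the camera pole, centred along the slot and right down on the slot's floor, either cover towards the camera, and let go of it. Then press the release button on the pole's grip block, pull the camera straight up past the first stop to the second stop, as far as it goes, and finish while still holding it up there, since it sinks when let go. Leave the case already in the rack and everything else on the bench where they are.

Things in the scene. Friction and masses are not known exactly. Their poses are not given: they have to be found in the camera images.
- case_center (a point): The loose disc case: flat rigid clear-plastic box with a printed cover, 10 mm thick (its x axis), 142 mm wide (its y axis), 125 mm tall (its z axis); about 100 g. The point is its centre, 62.5 mm from its lower and upper edges. At the start it leans in the steel cradle on the right, 25 degrees from upright, its top leaning back towards the robot; cradle metal covers only its lowest 65 mm, the upper 60 mm are free on both faces.
- case: The same case; origin in the middle of its lower long edge, same axes.
- rack_slot (a point): Middle of the floor of the slot of the plywood rack that is nearest the camera pole, 12 mm above the bench. Its x axis runs along the slot, y across it (towards the pole), z up. The slot is 15 mm wide and 130 mm long between wooden walls 40 mm high (a 6 mm slat on the pole's side, a 33 mm wide block on the other), open at both ends and on top. The fixed rack (150 x 150 mm) has two more such slots at y = -48 mm (empty) and y = -96 mm (holds another case) from this one.
- case_b_center (a point): Centre of the other, identical disc case, which already stands in the rack slot farthest from the pole. It is to stay there.
- pole_head: Top of the telescoping camera pole: a black grip block, 28 mm (x) by 36 mm (y) by 44 mm high (origin at the middle of its underside), with a small camera (90 x 34 x 52 mm, its top 2 mm below the block's top) on a bracket on its -y side, 49 to 83 mm from the pole's axis, lens pointing to -y at the rack. The block's +y and both x sides and top are free. Its release button is on its +x side, the other x side is plain.
- pole_grip (a point): Centre of the grip block, 24 mm above its underside and level with the middle of the release button, on the pole's vertical axis; axes as pole_head. About 164 mm above the bench when the pole is shut; rises 120 mm to the second stop.
- key (a joint): Release button: grey plate 20 mm wide (y), 30 mm high, standing out 7 mm from the block's +x side, so the block measures 35 mm across it. Travel in m, 0 = out, 0.0072 = pressed in (flush); sprung, about 3 N to start and 7 N when in. Pinching the block between its two x sides presses it. While the pole is shut it is latched until the button is in by about 5 mm.
- pole_top (a joint): Upward travel in m of the thin upper tube, 0 (shut) to 0.060 (first stop). Slides easily and sinks back by its own weight when let go.
- pole_mid (a joint): Upward travel in m of the thicker middle tube, 0 (shut) to 0.060. It is stiffer (about 4 N friction) and is drawn up after the upper tube has reached its stop; when it stops too, the pole is at its second stop. Raising the whole takes about 8 to 10 N. The foot of the pole is fixed to the bench.
- mug_center (a point): Bystander: white mug, 80 mm across, 92 mm tall. The point is its centre, 46 mm above the bench.
- bottle_center (a point): Bystander: small amber bottle, 52 mm across, 150 mm tall. The point is its centre, 75 mm above the bench.
- tape_center (a point): Bystander: empty cardboard tape core lying flat, 90 mm across, 25 mm tall. The point is its centre, 12.5 mm above the bench.
- pen_center (a point): Bystander: marker pen lying down, 130 mm long, 14 mm thick. The point is its centre, 6 mm above the bench.
- brush_center (a point): Bystander: record brush, wooden block 90 x 35 x 34 mm, lying on its pad. The point is its centre, 17 mm above the bench.
- stack_center (a point): Bystander: pile of five disc cases lying flat, 125 x 142 x 50 mm. The point is its centre, 25 mm above the bench.
There are look-alikes about, which are no part of the job. Leave any pink look-alike of the part that bears pole_head alone. Leave any red look-alike of the case alone.

How it is judged:
By the outcome, as a careful person would: the job done as asked, in the order asked, and still so for the second after the job is handed in, while the arm keeps its last pose, push and grip.
It also fails if it takes over 51 s, if anything falls off the work surface, if the arm or the gripper's body presses on something with over 40 N, if the wrist force passes 120 N, or if a joint passes its speed limit or range.

## Robot

A 6-joint arm with a two-finger parallel gripper is mounted at the origin on the work surface. World frame = base frame: x ahead of the robot, y to its left, z up, the work surface at z = 0. Lengths are in m, angles in rad, forces in N, time in s.
With the tool pointing down it reaches from about 0.275 to 0.875 m from the base axis. Payload 12.5 kg.
Tool frame: the origin (TCP) lies on the mounting face of the last link; the fingertips stand 173 mm ahead of it and the grasp point (between the pads) lies bot.tcp_to_grasp ahead of it (bot.tcp_to_grasp is the distance from the TCP to the grasp point, in m); x points along the fingers, y is the direction in which the jaws open and shut, and the axes are right-handed (so a half turn about x gives the same grasp; the last joint's range is limited). The gripper opens to 85 mm and grips with 20 to 120 N. Pads are 22 mm wide; open, the fingers measure 114 mm over their backs; the gripper's body (76 mm by 85 mm) begins 54 mm behind the grasp point. The pads swing forward as they close: fully open they stand 13 mm farther back than shut.
Start: joints at [1.051, 0.351, 1.652, -0, 1.139, -0.085], TCP at [0.232, 0.499, 0.405] pointing down, gripper open.
Joint ranges: [-2.75, 2.75], [-0.79, 2.1], [0.01, 2.65], [-1.57, 4.71], [0.07, 3.14], [-2.87, 2.87]. Speed limits (rad/s): [2.22, 2.22, 2.79, 3.14, 3.14, 3.14].

## Interface

Orientations are given as a unit quaternion [w, x, y, z].
In Python, from cell import bot, eyes gives the robot as it stands.
- The arm moves only by the tool jog_arm, never from a script. Its argument "series" is a list of rows, each an object with "linear": the shift along the world's x, y, z in m, a list of three; "twist": the turn about the world's z in degrees. A call has 1 to 12 rows; each row shifts and turns the commanded pose from where the row before left it; what a row does not reach is not made up. A row lasts 1/8 s, in which the tool goes at most 62.5 mm and 10.7 degrees, less where a joint would pass 70% of its speed; a pose out of reach is approached as far as the arm can. A call with a gripper value outside its range is refused whole. "claw" is the opening, from 0 (shut) to 1 (fully open), set as the call begins (left out, the last holds). The fingers move at their own pace and stop on an object; "newtons" is the grip in N (left out, the last holds). Time passes only in rows, so rows that do not move let the fingers close. It gives the time, the measured TCP pose, the force and the opening at its end, in the units of the state.
- bot.get_obs(): the state, without advancing time (a new reading comes with each control period).
- eyes.grab_frame(name): name is "side" or "top" or "wrist"; returns a dict with "frame" (384x512x3 uint8, red, green, blue), "depth" (384x512 float32, m along the optical axis (not along the pixel's ray), 0 where there is no reading), "fx", "fy", "cx", "cy" (pixels), "k1" (the pictures are not rectified: a ray, as slopes to the right and down, at radius r is drawn at 1 + k1 r^2 times it, then the intrinsics apply), "R" (3x3) and "t" (3): a world point X has camera coordinates R X + t. Camera axes: x right, y down, z forward; pixel columns grow to the right and rows downward; lengths in m; the calibration is good to about 2 mm. A picture is of the moment at which its call begins.
- bot.sign_off(): hands the job in, once; it reports no verdict.
The state is a dict: "t": time; "q": joint angles; "joint_vel": joint speeds; "joint_efforts": joint torques, N m; "tcp_pos": TCP position; "orientation": TCP orientation; "wrist_force": force on the tool from outside, world axes, zero at the start; "moment": the same for the moment, N m; "grip_width": finger opening in m.
Only numpy, scipy, OpenCV 4.12 (cv2) and the standard library are available. Lean on these libraries where they do the work, as an engineer would, in place of code of your own. Each camera call takes 0.05 s, during which the arm holds its last target.

## Working session

There is one attempt and no reset: what is moved stays moved. The work goes in short steps, Python scripts to look and compute and a tool call to move; the robot and the scene stay as the last step left them, time stands still between calls to the robot, and variables do not carry over. Pictures are saved under pics/ and viewed, and the job is handed in when it is done.

Besides the shell and the picture viewer there is one more tool, called after "Request:" in YAML: its name, and indented under it one key for each argument. jog_arm: Moves the arm, as the interface text tells. Its arguments: {"type":"object","properties":{"series":{"type":"array","items":{"type":"object","properties":{"linear":{"type":"array","items":{"type":"number"}},"twist":{"type":"number"}}}},"claw":{"type":"number"},"newtons":{"type":"number"}},"required":["series"]}

```bash
ls; mkdir -p pics
python3 - <<'E'
from cell import bot, eyes
import cv2, numpy as np
print(bot.get_obs(), bot.tcp_to_grasp)
for n in ["side","top","wrist"]:
    f=eyes.grab_frame(n)
    cv2.imwrite(f"pics/{n}0.png",f["frame"][:,:,::-1])
    print(n,f["fx"],f["fy"],f["cx"],f["cy"],f["k1"],np.round(f["R"],3).tolist(),np.round(f["t"],3).tolist())
    np.savez(f"{n}0.npz",**f)
E
```

```text
pics
{'t': 0.0, 'q': array([ 1.05142979e+00,  3.51246556e-01,  1.65242454e+00, -6.01592807e-06,
        1.13912439e+00, -8.46203161e-02]), 'joint_vel': array([ 0.00067165, -0.00033417, -0.0001835 ,  0.00044783, -0.00211789,
       -0.00041104]), 'joint_efforts': array([-5.66427243e-04, -5.06108057e+01, -2.91404289e+01, -1.32905416e-04,
        4.53132714e-03, -4.56682005e-05]), 'tcp_pos': array([0.23157184, 0.49873004, 0.40415248]), 'orientation': array([ 0.69034211,  0.1520909 ,  0.69059139, -0.15290409]), 'wrist_force': array([0.37341995, 0.1559803 , 0.41569434]), 'moment': array([-0.00372822,  0.04172711, -0.02405873]), 'grip_width': 0.08546732359800174} 0.1547
side 481.71408602833793 481.71408602833793 257.6617440482148 189.70610299596422 -0.10028753323570147 [[-0.97, -0.244, -0.007], [-0.152, 0.626, -0.765], [0.191, -0.741, -0.644]] [0.53, 0.159, 1.325]
top 353.3601037370309 353.3601037370309 258.83672023921775 188.9195787101555 -0.0004362721473082577 [[-0.023, -1.0, 0.013], [-0.998, 0.022, -0.063], [0.062, -0.014, -0.998]] [0.067, 0.526, 1.05]
wrist 303.11898552711534 303.11898552711534 257.84271688916465 196.34750174280816 -0.06853872270956407 [[0.421, 0.907, -0.002], [0.871, -0.403, 0.28], [0.254, -0.12, -0.96]] [-0.55, -0.037, 0.379]
```

View pics/side0.png

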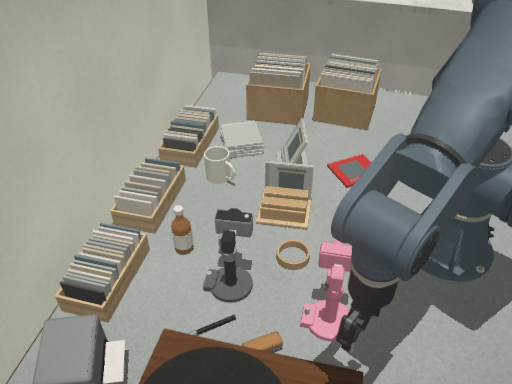

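View pics/top0.png

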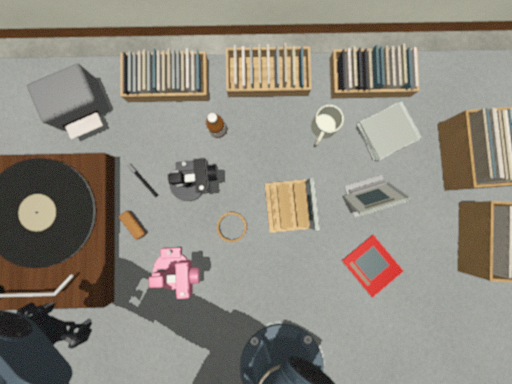

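View pics/wrist0.png

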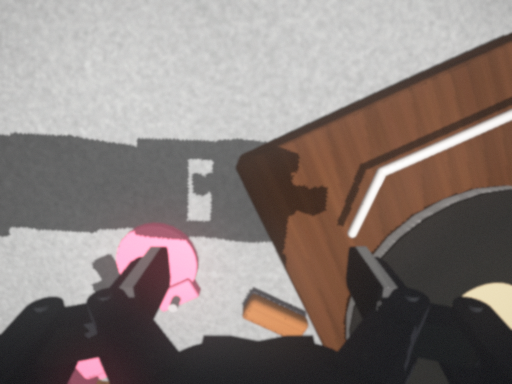

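```bash
cat > h.py <<'E'
import numpy as np, cv2
def load(n): return dict(np.load(n))
def K(f): return np.array([[f["fx"],0,f["cx"]],[0,f["fy"],f["cy"]],[0,0,1.]])
def rays(f,uv):
    uv=np.asarray(uv,float).reshape(-1,1,2)
    d=np.array([float(f["k1"]),0,0,0,0])
    p=cv2.undistortPoints(uv,K(f),d,None,None,None).reshape(-1,2)
    return np.c_[p,np.ones(len(p))]
def center(f): return -f["R"].T@f["t"]
def onplane(f,uv,z):
    d=rays(f,uv)@f["R"]; c=center(f)
    return c+d*((z-c[2])/d[:,2])[:,None]
def cloud(f):
    h,w=f["depth"].shape
    u,v=np.meshgrid(np.arange(w),np.arange(h))
    r=rays(f,np.c_[u.ravel(),v.ravel()])*f["depth"].reshape(-1,1)
    return ((r-f["t"])@f["R"]).reshape(h,w,3)
def proj(f,X):
    X=np.atleast_2d(np.asarray(X,float))
    p,_=cv2.projectPoints(X,cv2.Rodrigues(f["R"])[0],f["t"],K(f),np.array([float(f["k1"]),0,0,0,0])); return p.reshape(-1,2)
E
python3 - <<'E'
from h import *
s=load("side0.npz");t=load("top0.npz")
a=s["frame"][110:310,190:350,::-1];a=cv2.resize(a,None,fx=3,fy=3,interpolation=cv2.INTER_CUBIC)[:600]
cv2.imwrite("pics/sc.png",a)
b=t["frame"][145:245,155:425,::-1];cv2.imwrite("pics/tc.png",cv2.resize(b,None,fx=2.95,fy=2.95,interpolation=cv2.INTER_CUBIC))
for f,pts in((s,[(294,140),(291,165),(290,182),(285,213),(235,222),(229,240),(228,250)]),(t,[(376,193),(366,186),(385,196),(315,205),(290,205),(203,170),(211,178),(185,178)])):
    c=cloud(f)
    for p in pts: print(p,np.round(c[p[1],p[0]],3))
    print()
E
```

```text
(294, 140) [ 0.496 -0.288  0.086]
(291, 165) [ 0.468 -0.087  0.137]
(290, 182) [ 0.469 -0.088  0.073]
(285, 213) [0.462 0.017 0.043]
(235, 222) [0.546 0.221 0.179]
(229, 240) [0.541 0.288 0.186]
(228, 250) [0.544 0.29  0.154]

(376, 193) [ 0.504 -0.282  0.067]
(366, 186) [ 0.528 -0.265  0.031]
(385, 196) [ 0.494 -0.295  0.102]
(315, 205) [ 0.473 -0.092  0.138]
(290, 205) [ 0.476 -0.038  0.014]
(203, 170) [0.568 0.198 0.187]
(211, 178) [0.549 0.18  0.168]
(185, 178) [0.552 0.25  0.152]
```

View pics/sc.png

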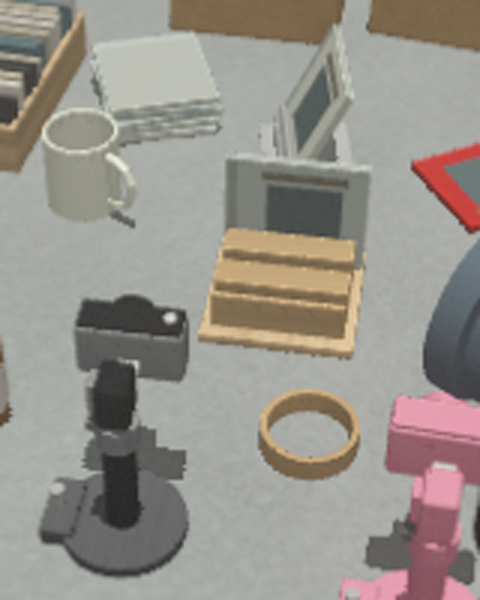

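View pics/tc.png

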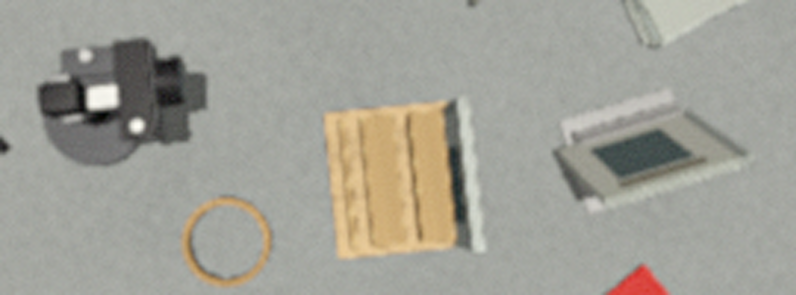

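Run:
```python
from h import *
s=load("side0.npz");t=load("top0.npz")
for nm,f in(("s",s),("t",t)):
    c=cloud(f).reshape(-1,3)
    # case b / rack
    m=(abs(c[:,0]-.47)<.12)&(abs(c[:,1]+.03)<.12)&(c[:,2]>.045)&(c[:,2]<.06)
    r=cv2.minAreaRect(c[m,:2].astype(np.float32)*1000);print(nm,"rack walls",r,np.median(c[m,2]))
    m=(abs(c[:,0]-.47)<.12)&(abs(c[:,1]+.09)<.06)&(c[:,2]>.075)
    print("caseb",cv2.minAreaRect(c[m,:2].astype(np.float32)*1000),c[m].max(0))
    m=(abs(c[:,0]-.5)<.12)&(abs(c[:,1]+.285)<.12)&(c[:,2]>.075)
    q=c[m]; print("case top",len(q),cv2.minAreaRect(q[:,:2].astype(np.float32)*1000),np.percentile(q[:,2],[50,98,100]))
    # ransac plane
    m=(abs(c[:,0]-.5)<.1)&(abs(c[:,1]+.285)<.1)&(c[:,2]>.05); q=c[m]
    rng=np.random.default_rng(0);best=None
    for _ in range(400):
        a=q[rng.choice(len(q),3,False)];n=np.cross(a[1]-a[0],a[2]-a[0]);n/=np.linalg.norm(n)+1e-12
        k=abs((q-a[0])@n)<.003
        if best is None or k.sum()>best.sum():best=k
    p=q[best];n=np.linalg.svd(p-p.mean(0))[2][2];n*=np.sign(n[2]);print("plane",n,p.mean(0),len(p),"tilt",np.degrees(np.arccos(np.hypot(n[0],n[1]))),"yaw",np.degrees(np.arctan2(n[1],n[0])))
    top=p[p[:,2]>np.percentile(p[:,2],92)];print("topedge",top.min(0),top.max(0),top.mean(0))
    m=(abs(c[:,0]-.55)<.1)&(abs(c[:,1]-.24)<.1)&(c[:,2]>.13); q=c[m]
    print("pole",cv2.minAreaRect(q[:,:2].astype(np.float32)*1000),q.max(0))
    m2=(q[:,1]>.263);print("block",cv2.minAreaRect(q[m2][:,:2].astype(np.float32)*1000),q[m2].min(0),q[m2].max(0))
```

```text
s rack walls ((471.34442138671875, -35.533294677734375), (140.56178283691406, 117.07879638671875), 3.8794171810150146) 0.052573438264339335
caseb ((474.9693298339844, -87.1036376953125), (141.31707763671875, 20.476667404174805), 5.341616153717041) [ 0.54599777 -0.07623251  0.14189029]
case top 442 ((480.07952880859375, -275.9369201660156), (41.808837890625, 150.487548828125), 16.150978088378906) [0.11228696 0.1394477  0.14327125]
plane [0.8634453  0.25012749 0.43806216] [ 0.48559614 -0.26932925  0.09763908] 477 tilt 25.98030478978527 yaw 16.155530084292646
topedge [ 0.44691501 -0.34140381  0.13514627] [ 0.48687505 -0.21356034  0.14324706] [ 0.46603172 -0.27404202  0.13788221]
pole ((560.94677734375, 227.86087036132812), (119.70637512207031, 89.9201431274414), 70.9158706665039) [0.59862107 0.29298806 0.19296164]
block ((551.6666870117188, 278.04852294921875), (41.82630157470703, 29.718307495117188), 1.0867167711257935) [0.53089662 0.2631763  0.13082692] [0.572711   0.29298806 0.18824194]
t rack walls ((473.78179931640625, -32.96173095703125), (139.7942352294922, 105.23163604736328), 4
[... 199 characters left out ...]
(481.52508544921875, -275.802734375), (39.73760986328125, 143.7003631591797), 15.678872108459473) [0.11508268 0.13753076 0.14050277]
plane [0.86242851 0.24716459 0.44173151] [ 0.48769272 -0.27239838  0.09896209] 935 tilt 26.214410599593528 yaw 15.991847182686765
topedge [ 0.44633142 -0.34358263  0.13530565] [ 0.48896526 -0.21116652  0.14050277] [ 0.46904782 -0.27734292  0.13675409]
pole ((563.4783325195312, 225.04483032226562), (118.47527313232422, 90.75528717041016), 70.292724609375) [0.60251713 0.29062931 0.19209486]
block ((554.9425048828125, 277.1289367675781), (27.002172470092773, 40.4542236328125), 89.41718292236328) [0.53465877 0.26345538 0.13316055] [0.5750361  0.29062931 0.18764006]
```

Run:
```python
from h import *
from cell import bot
from scipy.spatial.transform import Rotation as Ro
o=bot.get_obs();q=o["orientation"];R=Ro.from_quat(q[[1,2,3,0]]).as_matrix()
print("tool axes\n",R.round(3)); print("jaw yaw",np.degrees(np.arctan2(R[1,1],R[0,1])))
w=load("wrist0.npz");print("cam in tool",R.T@(center(w)-o["tcp_pos"]),"\ncam axes in tool (rows)\n",(w["R"]@R).round(3))
```

```text
tool axes
 [[-0.     0.421  0.907]
 [-0.001  0.907 -0.421]
 [-1.    -0.001 -0.   ]]
jaw yaw 65.087786916489
cam in tool [ 0.03095986  0.00034944 -0.071226  ] 
cam axes in tool (rows)
 [[ 0.001  1.    -0.001]
 [-0.28   0.001  0.96 ]
 [ 0.96  -0.001  0.28 ]]
```

Request:
jog_arm:
  series:
    - {"linear":[0.018,-0.059,0],"twist":-4}
    - {"linear":[0.018,-0.059,0],"twist":-4}
    - {"linear":[0.018,-0.059,0],"twist":-4}
    - {"linear":[0.018,-0.059,0],"twist":-4}
    - {"linear":[0.018,-0.059,0],"twist":-4}
    - {"linear":[0.018,-0.059,0],"twist":-4}
    - {"linear":[0.018,-0.059,0],"twist":-4}
    - {"linear":[0.018,-0.059,0],"twist":-4}
    - {"linear":[0.018,-0.059,0],"twist":-4}
    - {"linear":[0.018,-0.059,0],"twist":-4}
    - {"linear":[0.018,-0.059,0],"twist":-4}
    - {"linear":[0.018,-0.059,0],"twist":-5}
  claw: 1

```text
t: 1.65
tcp_pos: [0.4478, -0.2114, 0.4046]
orientation: [0.564, 0.426, 0.564, -0.426]
wrist_force: [0.6, 0.1, -0.1]
grip_width: 0.0854
```

Request:
jog_arm:
  series:
    - {"linear":[0.011,-0.034,0],"twist":0}
    - {"linear":[0.011,-0.034,0],"twist":0}
    - {"linear":[0,0,0],"twist":0}

```text
t: 2.02
tcp_pos: [0.4698, -0.2789, 0.4041]
orientation: [0.564, 0.426, 0.565, -0.426]
wrist_force: [0.2, 0.8, 0.2]
grip_width: 0.0856
```

```bash
cat >> h.py <<'E'
def snap(n,tag):
    from cell import bot,eyes
    f=eyes.grab_frame(n);cv2.imwrite(f"pics/{tag}.png",f["frame"][:,:,::-1]);np.savez(tag+".npz",**f);return f
def ransac(q,tol=.003):
    rng=np.random.default_rng(0);best=None
    for _ in range(400):
        a=q[rng.choice(len(q),3,False)];n=np.cross(a[1]-a[0],a[2]-a[0]);n/=np.linalg.norm(n)+1e-12
        k=abs((q-a[0])@n)<tol
        if best is None or k.sum()>best.sum():best=k
    p=q[best];n=np.linalg.svd(p-p.mean(0),full_matrices=False)[2][2];return n*np.sign(n[2]),p
E
python3 - <<'E'
from h import *
f=snap("wrist","w1");c=cloud(f).reshape(-1,3)
print(center(f))
m=(abs(c[:,0]-.48)<.12)&(abs(c[:,1]+.28)<.12)&(c[:,2]>.09)&(c[:,2]<.16)
n,p=ransac(c[m]);print(n,p.mean(0),len(p),"tilt",np.degrees(np.arcsin(n[2])),"yaw",np.degrees(np.arctan2(n[1],n[0])))
q=c[m];print(cv2.minAreaRect(q[:,:2].astype(np.float32)*1000),q[:,2].max())
e=np.array([np.cos(np.radians(16)),np.sin(np.radians(16))]);d=np.array([-e[1],e[0]])
for z0,z1 in((.09,.1),(.1,.11),(.11,.12),(.12,.13),(.13,.145)):
    k=q[(q[:,2]>=z0)&(q[:,2]<z1)]; print(z0,len(k),(k[:,:2]@d).min(),(k[:,:2]@d).max(),np.percentile(k[:,:2]@e,[2,50,98]))
E
```

```text
[ 0.45036259 -0.21003194  0.3732358 ]
[0.84741042 0.24110687 0.47303601] [ 0.47435275 -0.27273073  0.11988447] 4648 tilt 28.231551465514947 yaw 15.882216754515841
((475.5783386230469, -278.4164733886719), (31.635929107666016, 142.60768127441406), 15.858916282653809) 0.13833243350855148
0.09 612 -0.46886058998313657 -0.3275733322408026 [0.39094819 0.3934742  0.39581578]
0.1 709 -0.47004309434393265 -0.3275402281354455 [0.38619666 0.38867039 0.39122979]
0.11 764 -0.46891435873202875 -0.32748864032501984 [0.38142947 0.38397719 0.38636355]
0.12 900 -0.4695267308162774 -0.32742403177317564 [0.37657531 0.37905781 0.38163972]
0.13 2385 -0.4689549613415483 -0.32739305701010435 [0.36486912 0.37076215 0.37655132]
```

View pics/w1.png

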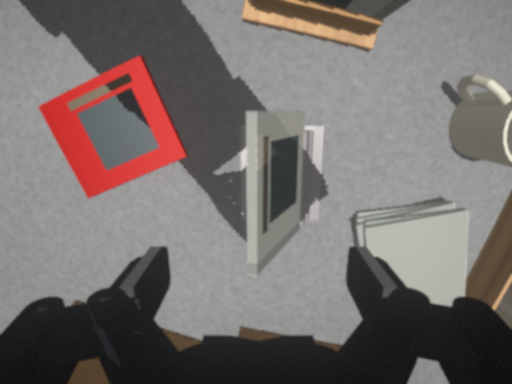

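Request:
jog_arm:
  series:
    - {"linear":[0.001,0,-0.045],"twist":0}
    - {"linear":[0,0,-0.045],"twist":0}
    - {"linear":[0,0,-0.036],"twist":0}
    - {"linear":[0,0,0],"twist":0}

```text
t: 2.58
tcp_pos: [0.47, -0.2759, 0.277]
orientation: [0.563, 0.425, 0.567, -0.425]
wrist_force: [-0.1, 0.3, 0.8]
grip_width: 0.0853
```

Request:
jog_arm:
  series:
    - {"linear":[0,0,0],"twist":0}
    - {"linear":[0,0,0],"twist":0}
    - {"linear":[0,0,0],"twist":0}
    - {"linear":[0,0,0],"twist":0}
    - {"linear":[0,0,0],"twist":0}
    - {"linear":[0,0,0],"twist":0}
  claw: 0
  newtons: 20

```text
t: 3.32
tcp_pos: [0.471, -0.2773, 0.2797]
orientation: [0.566, 0.425, 0.564, -0.425]
wrist_force: [0.1, 1.9, 6.8]
grip_width: 0.0218
```

Run:
```python
from h import *
f=snap("wrist","w2");s=snap("side","s2")
a=s["frame"][90:240,210:400,::-1];cv2.imwrite("pics/s2c.png",cv2.resize(a,None,fx=4,fy=4,interpolation=cv2.INTER_CUBIC))
```

```text
(no output)
```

View pics/w2.png

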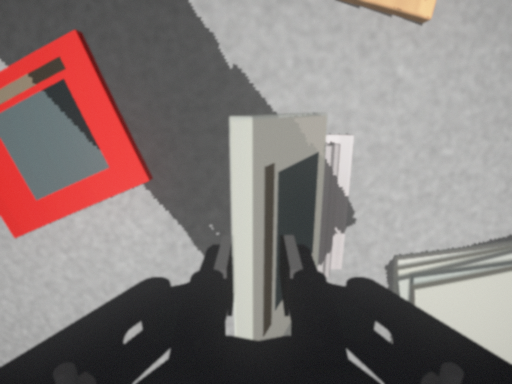

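View pics/s2c.png

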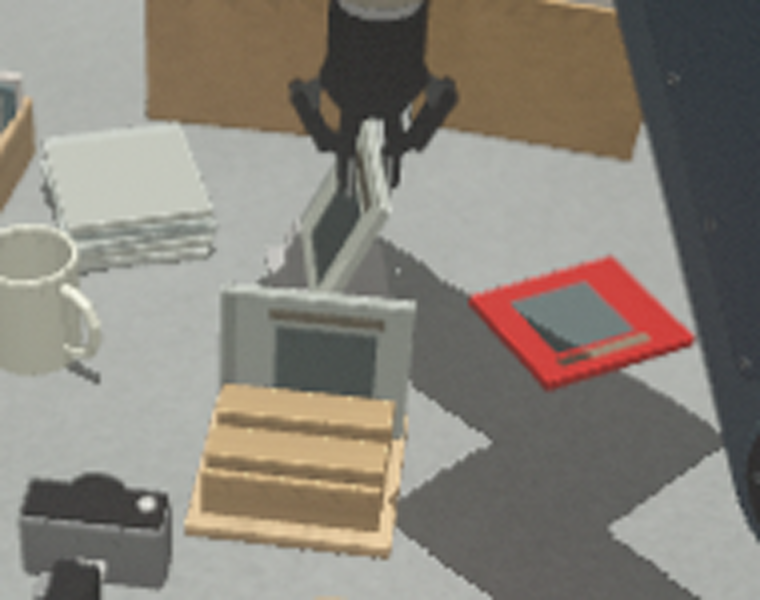

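Request:
jog_arm:
  series:
    - {"linear":[-0.004,-0.001,0.009],"twist":0}
    - {"linear":[-0.008,-0.002,0.018],"twist":0}
    - {"linear":[-0.008,-0.002,0.018],"twist":0}
    - {"linear":[0,0,0],"twist":0}
  newtons: 25

```text
t: 3.92
tcp_pos: [0.451, -0.2824, 0.3254]
orientation: [0.566, 0.426, 0.563, -0.425]
wrist_force: [3.6, 0.0, 4.1]
grip_width: 0.0212
```

Run:
```python
from h import *
s=snap("side","s3")
a=s["frame"][80:230,210:400,::-1];cv2.imwrite("pics/s3c.png",cv2.resize(a,None,fx=4,fy=4,interpolation=cv2.INTER_CUBIC))
```

```text
(no output)
```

View pics/s3c.png

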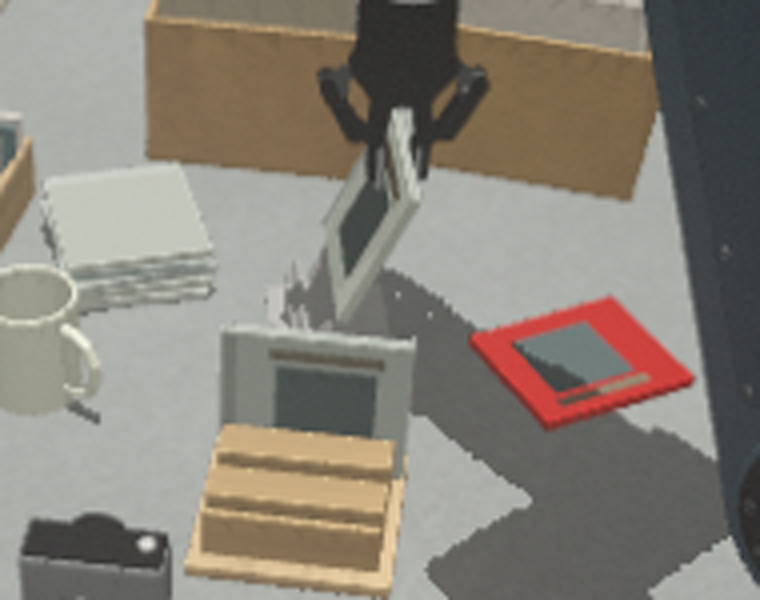

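Rising well along the lean. Continue.

Request:
jog_arm:
  series:
    - {"linear":[-0.008,-0.002,0.018],"twist":0}
    - {"linear":[-0.008,-0.002,0.018],"twist":0}
    - {"linear":[-0.004,-0.001,0.018],"twist":0}
    - {"linear":[0,0,0.018],"twist":0}
    - {"linear":[0,0,0.018],"twist":0}
    - {"linear":[0,0,0.01],"twist":0}
    - {"linear":[0,0,0],"twist":0}
    - {"linear":[0,0,0],"twist":0}

```text
t: 4.97
tcp_pos: [0.4305, -0.2871, 0.4229]
orientation: [0.565, 0.425, 0.566, -0.425]
wrist_force: [-0.8, -1.0, -0.1]
grip_width: -0.0003
```

Run:
```python
from h import *
s=snap("side","s4");w=snap("wrist","w4")
a=s["frame"][60:210,210:400,::-1];a=cv2.resize(a,None,fx=2.5,fy=2.5,interpolation=cv2.INTER_CUBIC)
b=cv2.resize(w["frame"][:,:,::-1],(400,300))
o=np.zeros((675,475,3),np.uint8);o[:375,:475]=a;o[375:,:400]=b;cv2.imwrite("pics/m4.png",o[:,:])
```

```text
(no output)
```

View pics/m4.png

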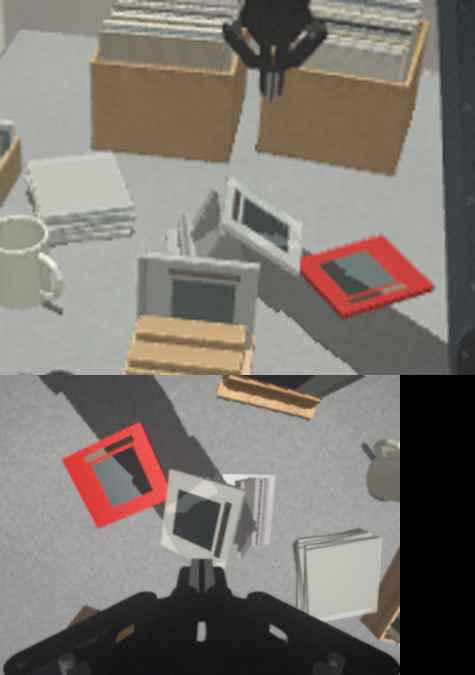

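Run:
```python
from h import *
a=load("w4.npz");fr=a["frame"]
cv2.imwrite("pics/w4c.png",cv2.resize(fr[40:260,60:380,::-1],None,fx=2.5,fy=2.5,interpolation=cv2.INTER_CUBIC))
t=snap("top","t4");cv2.imwrite("pics/t4c.png",cv2.resize(t["frame"][160:310,320:430,::-1],None,fx=4,fy=4,interpolation=cv2.INTER_CUBIC))
t0=load("top0.npz")
def red(f):
    x=f["frame"].astype(int);m=((x[...,0]>150)&(x[...,1]<70)).astype(np.uint8);v,u=np.nonzero(m);k=u>320
    return cv2.minAreaRect(np.c_[u[k],v[k]].astype(np.float32)),k.sum()
print(red(t0),red(t))
for f,(u0,u1,v0,v1) in((a,(200,310,120,230)),):
    c=cloud(f)
    for v in range(120,240,15): print([tuple(np.round(c[v,u]*1000).astype(int)) for u in range(200,320,15)])
```

```text
(((372.2704772949219, 265.52459716796875), (46.2213134765625, 39.179283142089844), 50.19442367553711), np.int64(634)) (((371.57379150390625, 265.1885070800781), (46.60542297363281, 39.563392639160156), 50.194427490234375), np.int64(459))
[(np.int64(346), np.int64(-251), np.int64(10)), (np.int64(362), np.int64(-247), np.int64(-1)), (np.int64(380), np.int64(-242), np.int64(-2)), (np.int64(399), np.int64(-237), np.int64(0)), (np.int64(417), np.int64(-231), np.int64(0)), (np.int64(435), np.int64(-226), np.int64(0)), (np.int64(453), np.int64(-221), np.int64(0)), (np.int64(471), np.int64(-215), np.int64(0))]
[(np.int64(350), np.int64(-269), np.int64(10)), (np.int64(367), np.int64(-265), np.int64(0)), (np.int64(388), np.int64(-256), np.int64(35)), (np.int64(405), np.int64(-250), np.int64(46)), (np.int64(420), np.int64(-245), np.int64(58)), (np.int64(440), np.int64(-244), np.int64(4)), (np.int64(458), np.int64(-238), np.int64(5)), (np.int64(476), np.int64(-233), np.int64(6))]
[(np.int64(354), np.int64(-287), np.int64(10)), (np.int64(374), np.int64(-280), np.int64(22)), (np.int64(392), np.int
[... 1442 characters left out ...]
nt64(392), np.int64(-356), np.int64(20)), (np.int64(411), np.int64(-346), np.int64(33)), (np.int64(428), np.int64(-336), np.int64(46)), (np.int64(445), np.int64(-328), np.int64(57)), (np.int64(460), np.int64(-319), np.int64(68)), (np.int64(474), np.int64(-312), np.int64(77)), (np.int64(490), np.int64(-307), np.int64(77))]
[(np.int64(376), np.int64(-390), np.int64(0)), (np.int64(397), np.int64(-377), np.int64(19)), (np.int64(416), np.int64(-365), np.int64(33)), (np.int64(434), np.int64(-355), np.int64(46)), (np.int64(450), np.int64(-346), np.int64(57)), (np.int64(465), np.int64(-336), np.int64(69)), (np.int64(479), np.int64(-328), np.int64(78)), (np.int64(411), np.int64(-218), np.int64(392))]
```

View pics/w4c.png

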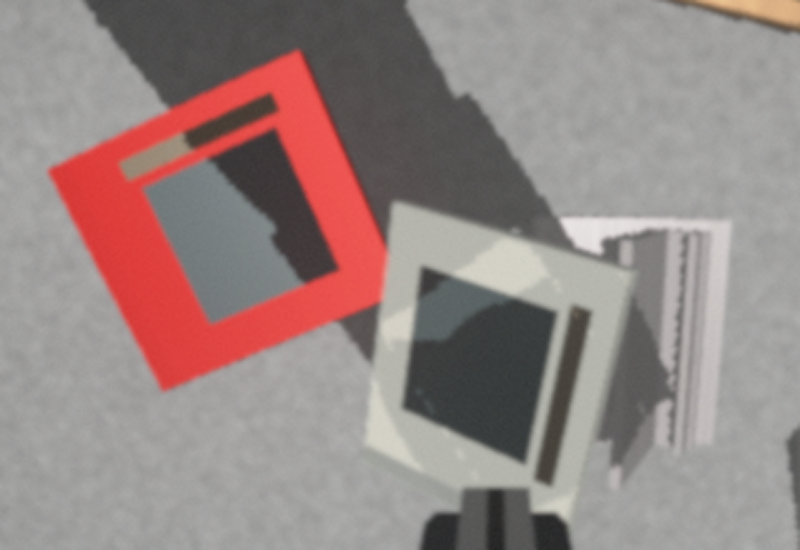

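View pics/t4c.png

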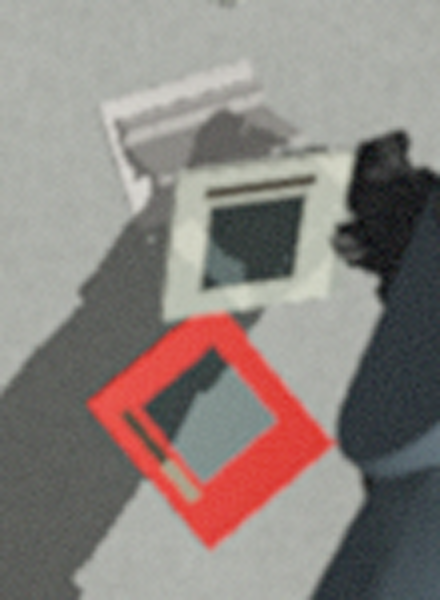

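Run:
```python
from h import *
from cell import bot
t0=load("top0.npz");t=load("t4.npz")
def redc(f):
    x=f["frame"].astype(int);m=((x[...,0]>140)&(x[...,1]<80));v,u=np.nonzero(m);k=u>320;u,v=u[k],v[k]
    P=onplane(f,np.c_[u,v],.01)
    return [np.round(P[i]*1000,1)[:2] for i in (P[:,0].argmin(),P[:,1].argmin(),P[:,1].argmax())]
print(redc(t0),redc(t))
for nm,f in(("w",load("w4.npz")),("t",t)):
    C=cloud(f);c=C.reshape(-1,3)
    m=(c[:,0]>.36)&(c[:,0]<.47)&(c[:,1]>-.4)&(c[:,1]<-.22)&(c[:,2]>.025)&(c[:,2]<.082)
    n,p=ransac(c[m]); c0=p.mean(0)
    col=f["frame"].reshape(-1,3).astype(int)
    on=(abs((c-c0)@n)<.004)&(c[:,2]>.008)&(abs(c[:,0]-.42)<.12)&(abs(c[:,1]+.3)<.13)&(abs(col[:,0]-col[:,1])<40)
    q=c[on]; print(nm,"n",n,"from horiz",np.degrees(np.arccos(n[2])),"yaw",np.degrees(np.arctan2(n[1],n[0])),len(q))
    # in-plane rect
    yv=np.cross([0,0,1],n);yv/=np.linalg.norm(yv);up=np.cross(n,yv)
    uv=np.c_[(q-c0)@yv,(q-c0)@up].astype(np.float32)*1000
    im=uv[(abs(uv)<110).all(1)]
    (cx,cy),(w_,h_),a=cv2.minAreaRect(im);box=cv2.boxPoints(((cx,cy),(w_,h_),a))
    print((w_,h_,a));print(np.round((c0+box[:,:1]/1000*yv+box[:,1:]/1000*up)*1000))
    # cradle
    k=(c[:,0]>.44)&(c[:,0]<.6)&(c[:,1]>-.38)&(c[:,1]<-.2)&((c-c0)@n<-.006)&(c[:,2]>.012)
    print("cradle",len(c[k]),np.round(np.percentile(c[k],[1,50,99],axis=0)*1000) if k.sum() else 0)
```

```text
[array([ 202. , -279.3]), array([ 273.7, -367. ]), array([ 307.8, -193.3])] [array([ 202. , -279.3]), array([ 273.7, -367. ]), array([ 304.9, -190.1])]
w n [-0.51994733 -0.14742136  0.84138084] from horiz 32.7137786196573 yaw -164.17030505451274 9792
(126.3759765625, 142.68431091308594, 78.60337829589844)
[[ 366. -244.   23.]
 [ 381. -385.    8.]
 [ 488. -381.   75.]
 [ 473. -240.   90.]]
cradle 3182 [[ 470. -334.   19.]
 [ 508. -275.   37.]
 [ 541. -220.   80.]]
t n [-0.51906488 -0.14572819  0.84222025] from horiz 32.62467961607814 yaw -164.31783942994045 1543
(126.99749755859375, 143.4949951171875, 78.52263641357422)
[[ 369. -242.   24.]
 [ 384. -384.    8.]
 [ 491. -380.   75.]
 [ 476. -238.   91.]]
cradle 723 [[ 474. -347.   18.]
 [ 507. -276.   39.]
 [ 542. -219.   80.]]
```

Request:
jog_arm:
  series:
    - {"linear":[-0.02,-0.012,0],"twist":10}
    - {"linear":[-0.02,-0.012,0],"twist":10}
    - {"linear":[-0.02,-0.012,0],"twist":10}
    - {"linear":[-0.02,-0.012,0],"twist":10}
    - {"linear":[-0.0,0,-0.02],"twist":10}
    - {"linear":[0,0,-0.02],"twist":10}
    - {"linear":[0,0,-0.02],"twist":10}
    - {"linear":[0,0,-0.02],"twist":10}
    - {"linear":[0,0,0],"twist":0}
  claw: 0

```text
t: 6.25
tcp_pos: [0.3504, -0.3349, 0.3425]
orientation: [0.705, -0.036, 0.707, 0.038]
wrist_force: [-0.3, -0.3, 0.3]
grip_width: 0.0001
```

Run:
```python
from h import *
w=snap("wrist","w5");C=cloud(w)
s=snap("side","s5");cv2.imwrite("pics/s5c.png",cv2.resize(s["frame"][60:230,230:420,::-1],None,fx=3,fy=3))
```

```text
(no output)
```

View pics/w5.png

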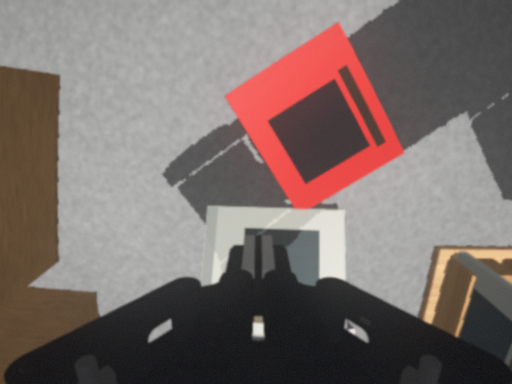

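View pics/s5c.png

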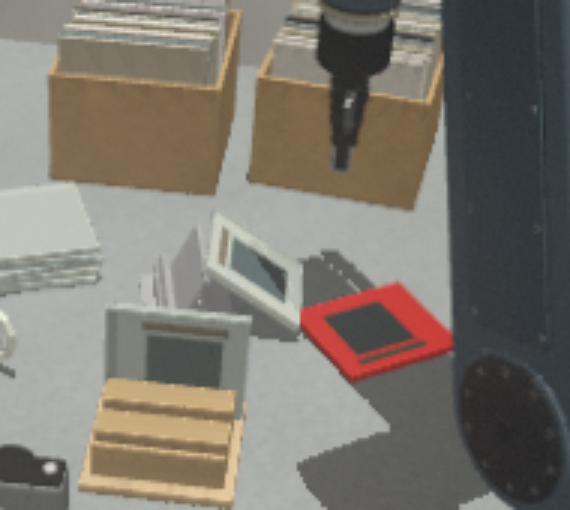

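Run:
```python
from h import *
w=load("w5.npz");C=cloud(w)
x=w["frame"].astype(int);m=(x[...,0]>140)&(x[...,1]<90);q=C[m]
n,p=ransac(q,.002);print(n,p.mean(0),len(q),np.percentile(q[:,2],[1,50,99]))
for i in(q[:,0].argmin(),q[:,0].argmax(),q[:,1].argmin(),q[:,1].argmax()):print(q[i].round(4))
for r in range(196,222,3): print(r,[tuple((C[r,u]*1000).round().astype(int).tolist()) for u in (215,260,290,303,316,338)])
cv2.imwrite("pics/w5c.png",cv2.resize(w["frame"][150:270,180:380,::-1],None,fx=4,fy=4,interpolation=cv2.INTER_CUBIC))
```

```text
[6.08290735e-05 1.30550999e-03 9.99999146e-01] [ 0.2944359  -0.26824128  0.00985907] 7782 [0.00018331 0.0098489  0.01161826]
[ 0.2017 -0.2741  0.01  ]
[ 3.753e-01 -2.942e-01 -2.000e-04]
[ 0.2914 -0.3603 -0.0006]
[ 0.3005 -0.1884  0.    ]
196 [(374, -378, 0), (369, -330, 0), (363, -299, 10), (361, -286, 10), (360, -272, 9), (360, -246, 0)]
199 [(377, -377, 0), (372, -329, 0), (366, -299, 9), (364, -285, 10), (363, -272, 10), (363, -246, 0)]
202 [(382, -378, -3), (376, -329, -1), (372, -297, 0), (368, -285, 9), (366, -271, 11), (367, -245, 0)]
205 [(384, -377, 0), (379, -329, 0), (375, -296, 0), (371, -284, 10), (372, -268, 0), (370, -245, 1)]
208 [(384, -376, 11), (377, -329, 16), (373, -299, 18), (372, -285, 18), (376, -268, 1), (373, -244, 1)]
211 [(387, -375, 12), (380, -329, 16), (376, -298, 20), (374, -286, 22), (372, -273, 22), (369, -251, 24)]
214 [(389, -375, 15), (383, -328, 18), (378, -298, 23), (377, -285, 23), (375, -273, 24), (372, -251, 26)]
217 [(392, -374, 16), (385, -328, 20), (381, -298, 22), (379, -285, 24), (378, -272, 25), (375, -250, 27)]
220 [(394, -374, 19), (388, -328, 23), (383, -298, 25), (382, -285, 25), (380, -272, 26), (377, -251, 30)]
```

View pics/w5c.png

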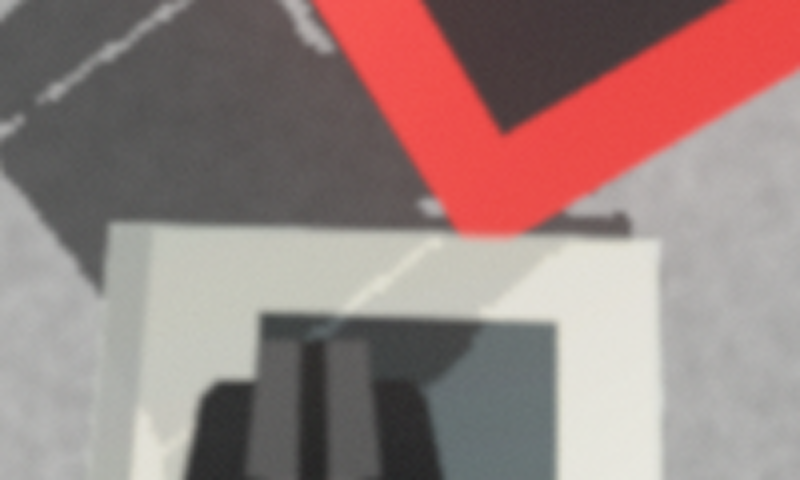

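Request:
jog_arm:
  series:
    - {"linear":[0,0,-0.05],"twist":0}
    - {"linear":[0,0,-0.05],"twist":0}
    - {"linear":[0,0,-0.04],"twist":0}
    - {"linear":[0,0,-0.024],"twist":0}
    - {"linear":[0,0,0],"twist":0}

```text
t: 6.98
tcp_pos: [0.3507, -0.3352, 0.1792]
orientation: [0.706, -0.036, 0.707, 0.037]
wrist_force: [-0.3, -0.7, 0.3]
grip_width: 0.0001
```

Request:
jog_arm:
  series:
    - {"linear":[0.012,0.002,0],"twist":0}
    - {"linear":[0.012,0.003,0],"twist":0}
    - {"linear":[0.012,0.003,0],"twist":0}
    - {"linear":[0,0,0],"twist":0}

```text
t: 7.48
tcp_pos: [0.3877, -0.3269, 0.1801]
orientation: [0.706, -0.038, 0.706, 0.038]
wrist_force: [-0.0, -0.8, -0.0]
grip_width: -0.0003
```

Run:
```python
from h import *
w=snap("wrist","w6")
s=snap("side","s6");a=cv2.resize(s["frame"][60:230,230:420,::-1],None,fx=2.2,fy=2.2);b=cv2.resize(w["frame"][...,::-1],(380,285))
o=np.zeros((374,800,3),np.uint8);o[:a.shape[0],:a.shape[1]]=a[:374];o[:285,420:]=b;cv2.imwrite("pics/m6.png",o)
```

```text
(no output)
```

View pics/m6.png

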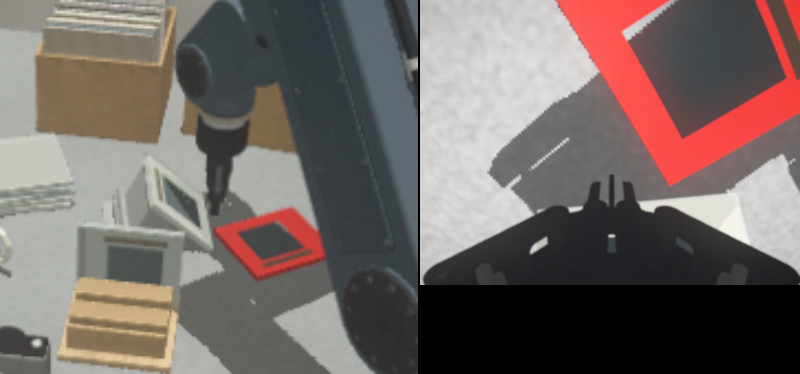

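Request:
jog_arm:
  series:
    - {"linear":[0.01,0.005,0],"twist":0}
    - {"linear":[0.01,0.004,0],"twist":0}
    - {"linear":[0.01,0.003,0],"twist":0}
    - {"linear":[0,0,0],"twist":0}

```text
t: 8.07
tcp_pos: [0.4174, -0.3149, 0.1797]
orientation: [0.706, -0.038, 0.706, 0.038]
wrist_force: [-0.1, -0.2, -0.5]
grip_width: 0.0002
```

Run:
```python
from h import *
w=snap("wrist","w7")
s=snap("side","s7");a=cv2.resize(s["frame"][60:230,230:420,::-1],None,fx=2.2,fy=2.2);b=cv2.resize(w["frame"][...,::-1],(380,285))
o=np.zeros((374,800,3),np.uint8);o[:a.shape[0],:a.shape[1]]=a[:374];o[:285,420:]=b;cv2.imwrite("pics/m7.png",o)
c=cloud(s).reshape(-1,3);m=(c[:,0]>.40)&(c[:,0]<.5)&(c[:,1]>-.4)&(c[:,1]<-.22)&(c[:,2]>.03)&(c[:,2]<.13)
n,p=ransac(c[m]);print(n,p.mean(0),len(p))
```

```text
[-0.78960239 -0.21941077  0.57305059] [ 0.46525996 -0.28248711  0.07206637] 303
```

View pics/m7.png

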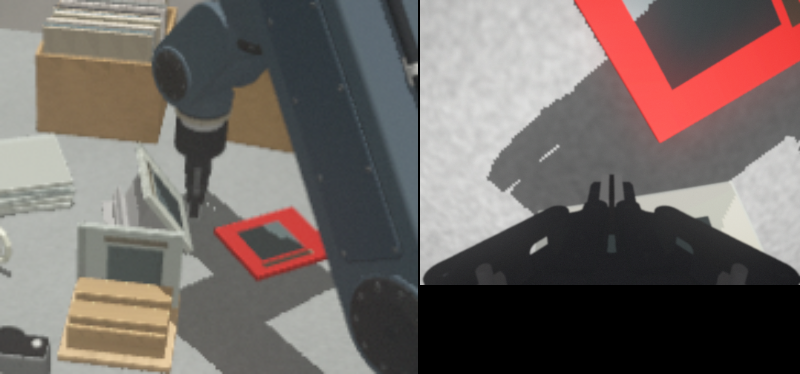

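Request:
jog_arm:
  series:
    - {"linear":[0.007,0.002,0],"twist":0}
    - {"linear":[0.007,0.002,0],"twist":0}
    - {"linear":[0.004,0.001,0],"twist":0}
    - {"linear":[0,0,0],"twist":0}

```text
t: 8.68
tcp_pos: [0.4347, -0.3101, 0.1796]
orientation: [0.706, -0.038, 0.706, 0.038]
wrist_force: [-1.8, -1.6, 0.1]
grip_width: -0.0001
```

Run:
```python
from h import *
s=snap("side","s8");t=snap("top","t8")
c=cloud(s).reshape(-1,3);m=(c[:,0]>.40)&(c[:,0]<.52)&(c[:,1]>-.4)&(c[:,1]<-.22)&(c[:,2]>.03)&(c[:,2]<.135)
n,p=ransac(c[m]);print(n,p.mean(0),len(p),np.degrees(np.arcsin(n[2])),np.degrees(np.arctan2(n[1],n[0])))
a=cv2.resize(s["frame"][60:230,230:420,::-1],None,fx=2.2,fy=2.2);b=cv2.resize(t["frame"][160:310,320:420,::-1],None,fx=2.4,fy=2.4)
o=np.zeros((374,800,3),np.uint8);o[:a.shape[0],:a.shape[1]]=a[:374];o[:b.shape[0],430:430+b.shape[1]]=b;cv2.imwrite("pics/m8.png",o)
```

```text
[-0.86707352 -0.24402665  0.43432075] [ 0.47335953 -0.28278022  0.08262245] 212 25.742079864382713 -164.28142865093767
```

View pics/m8.png

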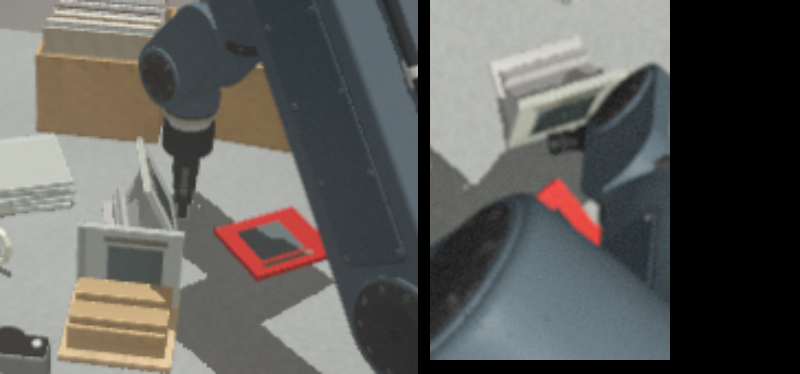

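Request:
jog_arm:
  series:
    - {"linear":[-0.004,-0.001,0],"twist":0}
    - {"linear":[-0.01,-0.002,0],"twist":0}
    - {"linear":[-0.02,-0.005,0.01],"twist":0}
    - {"linear":[-0.02,-0.005,0.04],"twist":0}
    - {"linear":[0,0,0.06],"twist":-10}
    - {"linear":[0,0,0.06],"twist":-10}
    - {"linear":[0.0,0,0.055],"twist":-10}
    - {"linear":[0.02,0.0,0],"twist":-10}
    - {"linear":[0.02,0.01,0],"twist":-10}
    - {"linear":[0.02,0.01,0],"twist":-10}
    - {"linear":[0.02,0.01,0],"twist":-10}
    - {"linear":[0,0,0],"twist":-10}
  claw: 0

```text
t: 10.28
tcp_pos: [0.4603, -0.2929, 0.405]
orientation: [0.564, 0.427, 0.564, -0.426]
wrist_force: [-0.5, -0.1, 0.2]
grip_width: 0.0002
```

```bash
cat > m.py <<'E'
from h import *
def meas(f,lo=.03):
    c=cloud(f).reshape(-1,3);m=(c[:,0]>.38)&(c[:,0]<.52)&(c[:,1]>-.4)&(c[:,1]<-.2)&(c[:,2]>lo)&(c[:,2]<.15)
    n,p=ransac(c[m]);n=n*(-np.sign(n[0]))
    yaw=np.arctan2(-n[1],-n[0]);e=np.array([np.cos(yaw),np.sin(yaw)]);d=np.array([-e[1],e[0]])
    q=c[(abs((c-p.mean(0))@n)<.004)&m]
    print("tilt",np.degrees(np.arcsin(n[2])),"yaw",np.degrees(yaw),"n",n,len(p),"d rng",np.percentile(q[:,:2]@d,[.5,99.5]),"z",q[:,2].max(),q[:,2].min())
    e16=np.array([np.cos(np.radians(16)),np.sin(np.radians(16))]);d16=np.array([-e16[1],e16[0]])
    print("d16",np.percentile(q[:,:2]@d16,[.5,99.5]))
    for z in (.04,.06,.08,.1,.11,.12):
        k=q[abs(q[:,2]-z)<.004]
        if len(k): print(z,np.median(k[:,:2]@e16).round(4),len(k))
E
python3 - <<'E'
from m import *
w=snap("wrist","w9");meas(w);s=snap("side","s9");meas(s)
a=cv2.resize(s["frame"][60:230,230:420,::-1],None,fx=2.2,fy=2.2);b=cv2.resize(w["frame"][...,::-1],(380,285))
o=np.zeros((374,800,3),np.uint8);o[:a.shape[0],:a.shape[1]]=a[:374];o[:285,420:]=b;cv2.imwrite("pics/m9.png",o)
E
```

```text
tilt 25.611302997908215 yaw 15.831314940175908 n [-0.86754313 -0.24600216  0.43226365] 6781 d rng [-0.47191712 -0.33237359] z 0.11905589572739421 0.030032736364156962
d16 [-0.47298273 -0.33351274]
0.04 0.3576 407
0.06 0.3664 478
0.08 0.3763 564
0.1 0.3854 648
0.11 0.3901 797
0.12 0.3948 710
tilt 25.862892823707934 yaw 15.588761018460692 n [-0.86674012 -0.24181493  0.43621911] 237 d rng [-0.47265866 -0.32607309] z 0.12441096223040271 0.031124365210040302
d16 [-0.47546044 -0.3288595 ]
0.04 0.3567 13
0.06 0.3667 23
0.08 0.3755 20
0.1 0.3849 19
0.11 0.3896 20
0.12 0.3957 44
```

View pics/m9.png

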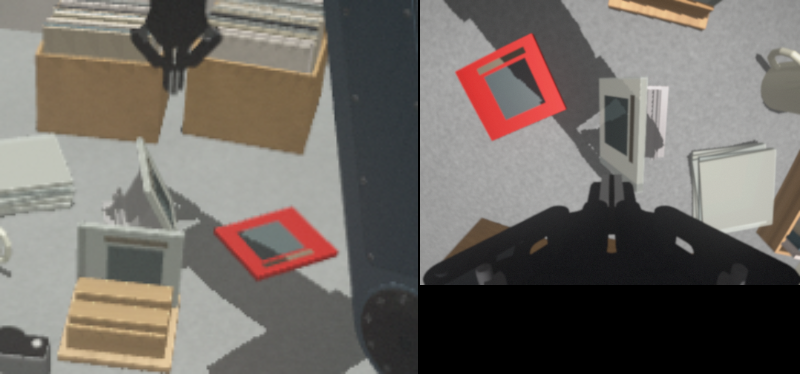

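Request:
jog_arm:
  series:
    - {"linear":[0.005,0.004,0],"twist":0}
    - {"linear":[0.005,0.004,0],"twist":0}
    - {"linear":[0,0,-0.02],"twist":0}
    - {"linear":[0,0,-0.04],"twist":0}
    - {"linear":[0,0,-0.04],"twist":0}
    - {"linear":[0,0,-0.03],"twist":0}
    - {"linear":[0,0,-0.013],"twist":0}
    - {"linear":[0,0,0],"twist":0}
  claw: 1

```text
t: 11.38
tcp_pos: [0.4708, -0.2851, 0.2616]
orientation: [0.565, 0.425, 0.565, -0.425]
wrist_force: [0.6, -0.0, -1.1]
grip_width: 0.0853
```

Run:
```python
from m import *
w=snap("wrist","w10");meas(w)
s=snap("side","s10")
a=cv2.resize(s["frame"][60:230,230:420,::-1],None,fx=2.2,fy=2.2);b=cv2.resize(w["frame"][...,::-1],(380,285))
o=np.zeros((374,800,3),np.uint8);o[:a.shape[0],:a.shape[1]]=a[:374];o[:285,420:]=b;cv2.imwrite("pics/m10.png",o)
```

```text
tilt 25.647455529392122 yaw 15.846309353662084 n [-0.86721616 -0.24615466  0.43283255] 19638 d rng [-0.4700108  -0.33222203] z 0.14997280378450958 0.030001018410323915
d16 [-0.47098417 -0.33324654]
0.04 0.3578 893
0.06 0.3671 1207
0.08 0.3764 1637
0.1 0.3857 2033
0.11 0.3904 2658
0.12 0.3951 2185
```

View pics/m10.png

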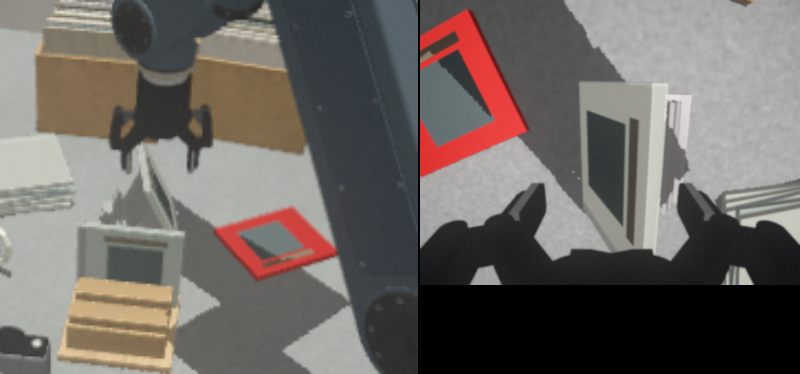

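Request:
jog_arm:
  series:
    - {"linear":[0,0,-0.008],"twist":0}
    - {"linear":[-0.006,-0.002,0],"twist":0}
    - {"linear":[-0.007,-0.002,0],"twist":0}
    - {"linear":[-0.007,-0.002,0],"twist":0}
    - {"linear":[-0.007,-0.002,0],"twist":0}
    - {"linear":[0,0,0],"twist":0}

```text
t: 12.22
tcp_pos: [0.4432, -0.2934, 0.2538]
orientation: [0.565, 0.425, 0.565, -0.425]
wrist_force: [-0.1, -0.2, -0.5]
grip_width: 0.0854
```

Run:
```python
from m import *
w=snap("wrist","w11");meas(w)
s=snap("side","s11")
a=cv2.resize(s["frame"][60:230,230:420,::-1],None,fx=2.2,fy=2.2);b=cv2.resize(w["frame"][...,::-1],(380,285))
o=np.zeros((374,800,3),np.uint8);o[:a.shape[0],:a.shape[1]]=a[:374];o[:285,420:]=b;cv2.imwrite("pics/m11.png",o)
```

```text
tilt 18.305642111272725 yaw 15.8050370471889 n [-0.91350179 -0.25858169  0.31408595] 22372 d rng [-0.4679792  -0.33206474] z 0.14999740628985886 0.030007250235593298
d16 [-0.46918878 -0.33333365]
0.04 0.3525 909
0.06 0.3588 1239
0.08 0.3652 1638
0.1 0.3716 2093
0.11 0.3747 2793
0.12 0.3788 4901
```

View pics/m11.png

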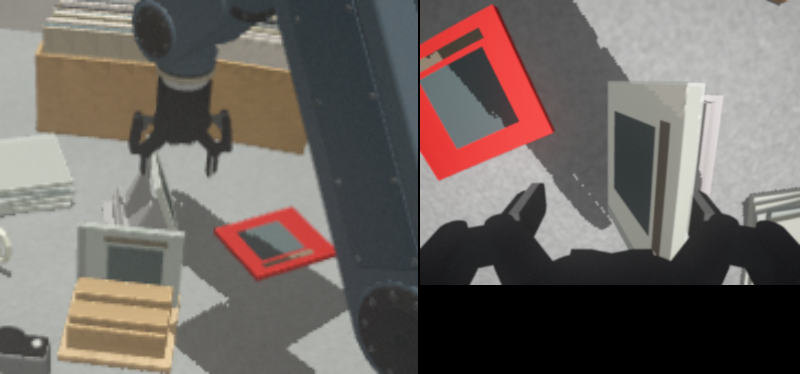

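Request:
jog_arm:
  series:
    - {"linear":[0,0,0],"twist":0}
    - {"linear":[0,0,0],"twist":0}
    - {"linear":[0,0,0],"twist":0}
    - {"linear":[0,0,0],"twist":0}
  claw: 0.3
  newtons: 20

```text
t: 12.82
tcp_pos: [0.4437, -0.2932, 0.2537]
orientation: [0.565, 0.425, 0.565, -0.425]
wrist_force: [-0.1, -0.2, -0.3]
grip_width: 0.026
```

Run:
```python
from m import *
w=snap("wrist","w12");meas(w)
```

```text
tilt -70.12875527394938 yaw 15.033847921277088 n [-0.3282735  -0.08816851 -0.94045884] 9827 d rng [-0.41349893 -0.3273337 ] z 0.1482110847870505 0.1115258656597099
d16 [-0.41939958 -0.33315275]
0.11 0.3651 6
0.12 0.3586 839
```

View pics/w12.png

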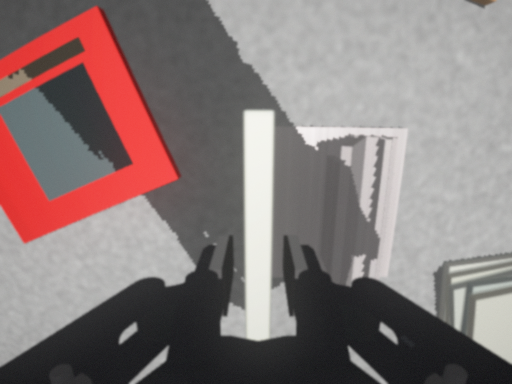

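Request:
jog_arm:
  series:
    - {"linear":[0,0,0],"twist":0}
    - {"linear":[0,0,0],"twist":0}
    - {"linear":[0,0,0],"twist":0}
    - {"linear":[0,0,0],"twist":0}
  claw: 0
  newtons: 40

```text
t: 13.38
tcp_pos: [0.4437, -0.2932, 0.2538]
orientation: [0.565, 0.425, 0.565, -0.425]
wrist_force: [-0.1, -0.6, 1.3]
grip_width: 0.0096
```

Request:
jog_arm:
  series:
    - {"linear":[0,0,0.02],"twist":0}
    - {"linear":[0,0,0.04],"twist":0}
    - {"linear":[0,0,0.06],"twist":0}
    - {"linear":[0,0,0.06],"twist":0}
    - {"linear":[0,0,0],"twist":0}

```text
t: 14.0
tcp_pos: [0.4439, -0.2933, 0.4379]
orientation: [0.568, 0.425, 0.562, -0.425]
wrist_force: [-0.1, 0.9, -2.2]
grip_width: 0.0097
```

Run:
```python
from m import *
w=snap("wrist","w13")
s=snap("side","s13")
a=cv2.resize(s["frame"][20:230,200:420,::-1],None,fx=1.8,fy=1.8);b=cv2.resize(w["frame"][...,::-1],(380,285))
o=np.zeros((378,800,3),np.uint8);o[:a.shape[0],:a.shape[1]]=a[:378];o[:285,420:]=b;cv2.imwrite("pics/m13.png",o)
```

```text
(no output)
```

View pics/m13.png

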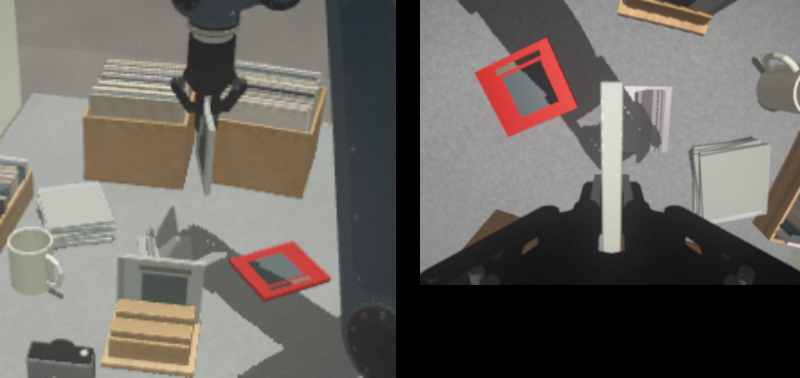

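Request:
jog_arm:
  series:
    - {"linear":[0.003,0.0376,0],"twist":9.8}
    - {"linear":[0.003,0.0376,0],"twist":9.8}
    - {"linear":[0.003,0.0376,0],"twist":9.8}
    - {"linear":[0.003,0.0376,0],"twist":9.8}
    - {"linear":[0.003,0.0376,0],"twist":9.8}
    - {"linear":[0.003,0.0376,0],"twist":9.8}
    - {"linear":[0.003,0.0376,0],"twist":9.8}
    - {"linear":[0.003,0.0376,0],"twist":9.8}
    - {"linear":[0,0,0],"twist":0}

```text
t: 15.22
tcp_pos: [0.4674, 0.0093, 0.4318]
orientation: [0.705, -0.029, 0.708, 0.029]
wrist_force: [-0.2, 0.5, -1.6]
grip_width: 0.0094
```

Run:
```python
from m import *
from cell import bot
from scipy.spatial.transform import Rotation as Ro
w=snap("wrist","w14");s=snap("side","s14");t=snap("top","t14")
o=bot.get_obs();R=Ro.from_quat(o["orientation"][[1,2,3,0]]).as_matrix();print(o["tcp_pos"],"jaw",np.degrees(np.arctan2(R[1,1],R[0,1])))
for nm,f in(("w",w),("s",load("side0.npz")),("t",load("top0.npz"))):
    c=cloud(f).reshape(-1,3)
    m=(c[:,0]>.38)&(c[:,0]<.56)&(c[:,1]>-.14)&(c[:,1]<.05)&(c[:,2]>.045)&(c[:,2]<.058)
    q=c[m];ang=np.radians(4.3);ex=np.array([np.cos(ang),np.sin(ang)]);ey=np.array([-ex[1],ex[0]])
    Y=q[:,:2]@ey;X=q[:,:2]@ex
    h,b=np.histogram(Y,np.arange(-.13,.04,.003));print(nm,len(q));print(list(zip(np.round(b*1000).astype(int).tolist(),h.tolist())))
    print("X",np.percentile(X,[.5,99.5]),"Y",np.percentile(Y,[.5,99.5]))
    # front slot-side base edges
    m=(c[:,0]>.38)&(c[:,0]<.57)&(c[:,1]>-.15)&(c[:,1]<.06)&(c[:,2]>.008)&(c[:,2]<.016);q=c[m]
    print("base",cv2.minAreaRect(q[:,:2].astype(np.float32)*1000))
```

```text
[0.46754629 0.00716674 0.4326118 ] jaw 94.39043783124073
w 5947
[(-130, 0), (-127, 0), (-124, 159), (-121, 214), (-118, 269), (-115, 265), (-112, 275), (-109, 266), (-106, 274), (-103, 276), (-100, 280), (-97, 271), (-94, 279), (-91, 276), (-88, 295), (-85, 1), (-82, 0), (-79, 0), (-76, 0), (-73, 89), (-70, 274), (-67, 278), (-64, 275), (-61, 278), (-58, 286), (-55, 265), (-52, 285), (-49, 282), (-46, 234), (-43, 1), (-40, 0), (-37, 0), (-34, 0), (-31, 0), (-28, 0), (-25, 0), (-22, 0), (-19, 0), (-16, 0), (-13, 0), (-10, 0), (-7, 0), (-4, 0), (-1, 0), (2, 0), (5, 0), (8, 0), (11, 0), (14, 0), (17, 0), (20, 0), (23, 0), (26, 0), (29, 0), (32, 0), (35, 0)]
X [0.40513367 0.53489379] Y [-0.12156365 -0.04377971]
base ((474.7225646972656, -40.86140441894531), (150.3333740234375, 146.41334533691406), 5.258656024932861)
s 1051
[(-130, 1), (-127, 22), (-124, 46), (-121, 31), (-118, 25), (-115, 31), (-112, 26), (-109, 29), (-106, 25), (-103, 24), (-100, 32), (-97, 29), (-94, 30), (-91, 34), (-88, 58), (-85, 33), (-82, 2), (-79, 0), (-76, 1), (-73, 11), (-70, 26), (-67, 28), (-64, 32), (-61, 26
[... 521 characters left out ...]
, 28), (-118, 40), (-115, 46), (-112, 47), (-109, 44), (-106, 45), (-103, 49), (-100, 44), (-97, 46), (-94, 46), (-91, 44), (-88, 52), (-85, 8), (-82, 0), (-79, 0), (-76, 0), (-73, 1), (-70, 46), (-67, 46), (-64, 44), (-61, 48), (-58, 47), (-55, 44), (-52, 47), (-49, 43), (-46, 47), (-43, 44), (-40, 50), (-37, 4), (-34, 0), (-31, 0), (-28, 0), (-25, 0), (-22, 46), (-19, 49), (-16, 1), (-13, 0), (-10, 0), (-7, 0), (-4, 0), (-1, 0), (2, 0), (5, 0), (8, 0), (11, 0), (14, 0), (17, 0), (20, 0), (23, 0), (26, 0), (29, 0), (32, 0), (35, 0)]
X [0.40815348 0.53689444] Y [-0.1206336 -0.0160565]
base ((476.50372314453125, -30.75189971923828), (150.09323120117188, 128.15499877929688), 4.129183769226074)
```

View pics/w14.png

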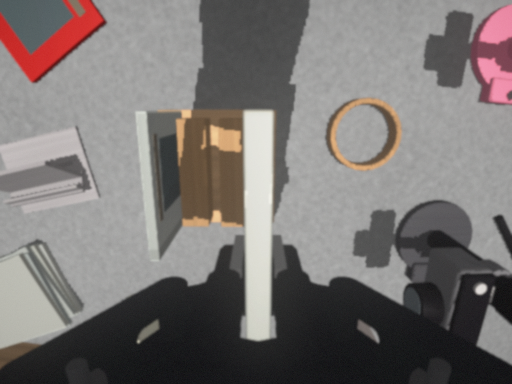

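Run:
```python
from m import *
from cell import bot
ang=np.radians(4.4);ex=np.array([np.cos(ang),np.sin(ang)]);ey=np.array([-ex[1],ex[0]])
tcp=bot.get_obs()["tcp_pos"];print(tcp,tcp[:2]@ex,tcp[:2]@ey)
for nm in("w14","t14","s14"):
    f=load(nm+".npz");c=cloud(f).reshape(-1,3);col=f["frame"].reshape(-1,3).astype(int)
    m=(c[:,2]>.294)&(c[:,2]<.312)&(abs(c[:,0]-.47)<.1)&(abs(c[:,1]-.007)<.02)&(col.min(1)>120)
    q=c[m]
    if len(q)<20: print(nm,len(q));continue
    X=q[:,:2]@ex;Y=q[:,:2]@ey;print(nm,len(q),"X",np.percentile(X,[.5,99.5]),"Y",np.percentile(Y,[1,50,99]),"z",np.percentile(q[:,2],[5,50,95]),"yaw",np.degrees(np.polyfit(X,Y,1)[0])+4.4,"zslope",np.degrees(np.polyfit(X,q[:,2],1)[0]))
# rack yaw from wrist: block edge
f=load("w14.npz");c=cloud(f).reshape(-1,3)
m=(c[:,2]>.047)&(c[:,2]<.057)&(c[:,0]>.4)&(c[:,0]<.54)&(c[:,1]>-.14)&(c[:,1]<.03);q=c[m];X=q[:,:2]@ex;Y=q[:,:2]@ey
for lo,hi,name in((-.1,-.08,"blk1R"),(-.08,-.06,"blk2L")):
    pts=[]
    for x in np.arange(.408,.533,.004):
        k=(abs(X-x)<.002)&((Y<hi) if name=="blk1R" else (Y>lo))
        if k.sum():pts.append((x,Y[k].max() if name=="blk1R" else Y[k].min()))
    pts=np.array(pts);p=np.polyfit(pts[:,0],pts[:,1],1);print(name,4.4+np.degrees(p[0]),np.polyval(p,.47))
```

```text
[0.46754629 0.00716674 0.4326118 ] 0.4667181365547199 -0.028724081438163015
w14 6459 X [0.39573922 0.48255435] Y [-0.03127707 -0.02642324 -0.02154961] z [0.30206568 0.30307888 0.30407194] yaw 4.746548254751495 zslope -0.23804595723136612
t14 39 X [0.39773258 0.53867707] Y [-0.0321575  -0.02688984 -0.02249769] z [0.30146405 0.30348828 0.30494037] yaw 3.718568041946007 zslope -0.0663645811975816
s14 148 X [0.39532009 0.53694367] Y [-0.03412028 -0.02574589 -0.02000925] z [0.30001303 0.30355221 0.3062604 ] yaw 4.065702190152313 zslope -0.5065515350701325
blk1R 3.6501683143260655 -0.08674468480477808
blk2L 4.128629443483428 -0.07141013754625868
```

Request:
jog_arm:
  series:
    - {"linear":[0.003,-0.0016,-0.03],"twist":0}
    - {"linear":[0,0,-0.04],"twist":0}
    - {"linear":[0,0,-0.034],"twist":0}
    - {"linear":[0,0,0],"twist":0}
    - {"linear":[0,0,0],"twist":0}

```text
t: 16.0
tcp_pos: [0.471, 0.0055, 0.3307]
orientation: [0.707, -0.027, 0.706, 0.027]
wrist_force: [-0.4, 0.3, -1.7]
grip_width: 0.0099
```

Run:
```python
from m import *
from cell import bot
w=snap("wrist","w15");s=snap("side","s15");t=snap("top","t15")
ang=np.radians(4.2);ex=np.array([np.cos(ang),np.sin(ang)]);ey=np.array([-ex[1],ex[0]])
tcp=bot.get_obs()["tcp_pos"];print(tcp,tcp[:2]@ex,tcp[:2]@ey)
zt=tcp[2]-.254+.125
for nm,f in(("w",w),("t",t),("s",s)):
    c=cloud(f).reshape(-1,3);col=f["frame"].reshape(-1,3).astype(int)
    m=(c[:,2]>zt-.01)&(c[:,2]<zt+.008)&(abs(c[:,0]-.47)<.1)&(abs(c[:,1]-.007)<.02)&(col.min(1)>110)
    q=c[m];X=q[:,:2]@ex;Y=q[:,:2]@ey
    if len(q): print(nm,len(q),"case X",np.percentile(X,[.5,99.5]),"Y",np.percentile(Y,[1,50,99]))
    m=(c[:,2]>.047)&(c[:,2]<.057)&(c[:,0]>.4)&(c[:,0]<.54)&(c[:,1]>-.14)&(c[:,1]<.06);q=c[m];X=q[:,:2]@ex;Y=q[:,:2]@ey
    h,b=np.histogram(Y,np.arange(-.125,.04,.002));print("rack X",np.percentile(X,[.5,99.5]),"empty bins",np.round(b[:-1][h<h.max()*.15]*1000).astype(int).tolist())
a=cv2.resize(s["frame"][120:240,230:340,::-1],None,fx=3.4,fy=3.4);b=cv2.resize(w["frame"][...,::-1],(400,300))
o=np.zeros((408,800,3),np.uint8);o[:a.shape[0],:a.shape[1]]=a[:408];o[:300,400:]=b;cv2.imwrite("pics/m15.png",o)
```

```text
[0.47094414 0.00584543 0.33093726] 0.47010751668443024 -0.028661370990997637
w 6618 case X [0.39971162 0.48654004] Y [-0.03388061 -0.02892861 -0.0238764 ]
rack X [0.40530491 0.53268697] empty bins [-125, -123, -83, -81, -79, -77, -75, -73, -41, -39, -37, -35, -33, -31, -29, -27, -25, -23, -21, -19, -17, -15, -13, -11, -9, -7, -5, -3, -1, 1, 3, 5, 7, 9, 11, 13, 15, 17, 19, 21, 23, 25, 27, 29, 31, 33, 35, 37]
t 39 case X [0.40225667 0.54362883] Y [-0.03295305 -0.02778273 -0.0231141 ]
rack X [0.41008879 0.41309343] empty bins [-125, -123, -121, -119, -117, -115, -113, -111, -109, -107, -105, -103, -101, -99, -97, -95, -93, -91, -89, -87, -85, -83, -81, -79, -77, -75, -73, -71, -69, -67, -65, -63, -61, -59, -57, -55, -53, -51, -49, -47, -45, -43, -41, -39, -37, -35, -33, -31, -29, -27, -25, -23, -15, -13, -11, -9, -7, -5, -3, -1, 1, 3, 5, 7, 9, 11, 13, 15, 17, 19, 21, 23, 25, 27, 29, 31, 33, 35, 37]
s 213 case X [0.40083431 0.54088867] Y [-0.03550304 -0.02557237 -0.02034993]
rack X [0.39807597 0.53500136] empty bins [-125, -123, -121, -119, -117, -115, -113, -111, -109, -107, -105, -103, -101, -99, -97, -95, -93, -91, -89, -87, -85, -83, -81, -79, -77, -75, -73, -71, -69, -67, -65, -63, -61, -59, -57, -33, -31, -29, -27, -25, -13, -11, -9, -7, -5, -3, -1, 1, 3, 5, 7, 9, 11, 13, 15, 17, 19, 21, 23, 25, 27, 29, 31, 33, 35, 37]
```

View pics/m15.png

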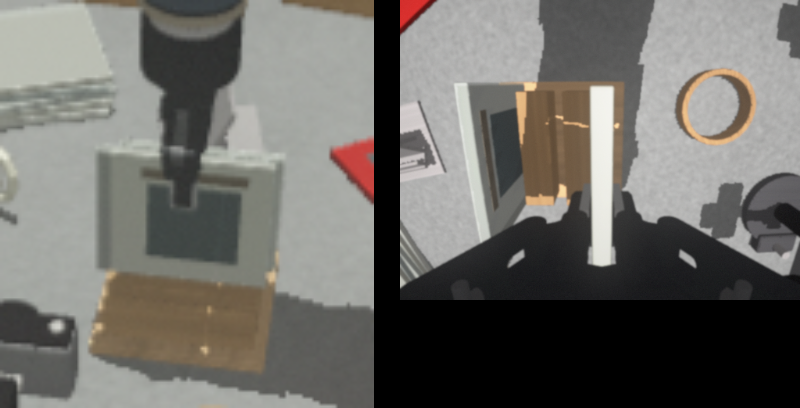

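Request:
jog_arm:
  series:
    - {"linear":[-0.001,-0.0005,-0.012],"twist":0}
    - {"linear":[0,0,-0.012],"twist":0}
    - {"linear":[0,0,-0.012],"twist":0}
    - {"linear":[0,0,0],"twist":0}

```text
t: 16.65
tcp_pos: [0.4694, 0.0056, 0.2925]
orientation: [0.706, -0.028, 0.707, 0.028]
wrist_force: [0.8, -0.3, -0.7]
grip_width: 0.0098
```

Request:
jog_arm:
  series:
    - {"linear":[0,0,-0.01],"twist":0}
    - {"linear":[0,0,-0.01],"twist":0}
    - {"linear":[0,0,-0.005],"twist":0}
    - {"linear":[0,0,0],"twist":0}

```text
t: 17.15
tcp_pos: [0.4696, 0.0055, 0.2683]
orientation: [0.706, -0.028, 0.707, 0.028]
wrist_force: [-0.5, 0.1, -1.5]
grip_width: 0.0095
```

Request:
jog_arm:
  series:
    - {"linear":[0,0,-0.0015],"twist":0}
    - {"linear":[0,0,0],"twist":0}

```text
t: 17.4
tcp_pos: [0.4697, 0.0055, 0.2673]
orientation: [0.707, -0.028, 0.706, 0.028]
wrist_force: [-0.2, -0.3, -0.6]
grip_width: 0.0096
```

Request:
jog_arm:
  series:
    - {"linear":[0,0,-0.0015],"twist":0}
    - {"linear":[0,0,0],"twist":0}

```text
t: 17.65
tcp_pos: [0.4697, 0.0055, 0.2658]
orientation: [0.707, -0.028, 0.706, 0.028]
wrist_force: [0.5, 0.0, -0.6]
grip_width: 0.01
```

Request:
jog_arm:
  series:
    - {"linear":[0,0,-0.0015],"twist":0}
    - {"linear":[0,0,0],"twist":0}

```text
t: 17.9
tcp_pos: [0.4697, 0.0055, 0.2657]
orientation: [0.707, -0.028, 0.706, 0.028]
wrist_force: [-9.6, 0.2, 24.8]
grip_width: 0.01
```

Run:
```python
from m import *
from cell import bot
w=snap("wrist","w16");s=snap("side","s16")
print(bot.get_obs()["wrist_force"],bot.get_obs()["tcp_pos"])
ang=np.radians(4.2);ex=np.array([np.cos(ang),np.sin(ang)]);ey=np.array([-ex[1],ex[0]])
for nm,f in(("w",w),("s",s)):
    c=cloud(f).reshape(-1,3);col=f["frame"].reshape(-1,3).astype(int)
    m=(c[:,2]>.12)&(c[:,2]<.15)&(abs(c[:,0]-.47)<.1)&(abs(c[:,1]-.007)<.02)&(col.min(1)>110);q=c[m]
    m=(c[:,2]>.12)&(c[:,2]<.15)&(abs(c[:,0]-.47)<.1)&(abs(c[:,1]+.088)<.02)&(col.min(1)>110);b=c[m]
    X=q[:,:2]@ex;Y=q[:,:2]@ey;print(nm,"z",np.percentile(q[:,2],[5,50,90,95]),"caseb z",np.percentile(b[:,2],[5,50,90,95]),"X",np.percentile(X,[.5,99.5]),"bX",np.percentile(b[:,:2]@ex,[.5,99.5]),"Y",np.median(Y))
cv2.imwrite("pics/s16c.png",cv2.resize(s["frame"][120:240,230:340,::-1],None,fx=4,fy=4,interpolation=cv2.INTER_CUBIC))
```

```text
[-8.68941615 -0.43478985 24.41739728] [0.46972397 0.00553412 0.26568598]
w z [0.13578525 0.13684121 0.13759358 0.13781021] caseb z [0.1292027  0.13675842 0.13755735 0.13775621] X [0.39835107 0.48533057] bX [0.39727149 0.49537363] Y -0.028901828151369456
s z [0.12299835 0.13446529 0.13888019 0.1397263 ] caseb z [0.12282899 0.13448797 0.13911967 0.13988552] X [0.39930687 0.53843595] bX [0.39677903 0.53706618] Y -0.02522897328145894
```

View pics/s16c.png

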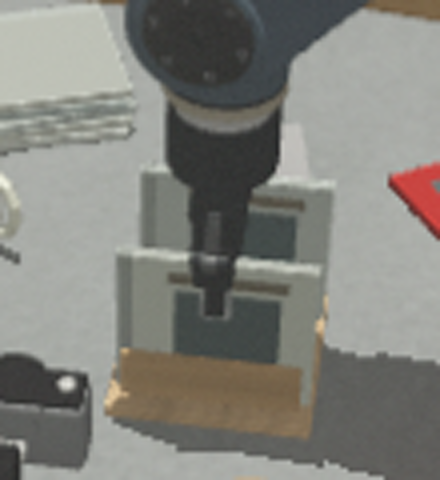

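Request:
jog_arm:
  series:
    - {"linear":[0,0,0.0014],"twist":0}
    - {"linear":[0,0,0],"twist":0}

```text
t: 18.25
tcp_pos: [0.4697, 0.0055, 0.2657]
orientation: [0.707, -0.028, 0.706, 0.028]
wrist_force: [-1.7, -0.1, 5.6]
grip_width: 0.0094
```

Request:
jog_arm:
  series:
    - {"linear":[0,0,0],"twist":0}
    - {"linear":[0,0,0],"twist":0}
    - {"linear":[0,0,0],"twist":0}
    - {"linear":[0,0,0],"twist":0}
    - {"linear":[0,0,0],"twist":0}
  claw: 1

```text
t: 18.88
tcp_pos: [0.4696, 0.0055, 0.2656]
orientation: [0.707, -0.028, 0.707, 0.028]
wrist_force: [0.3, -0.4, 0.4]
grip_width: 0.0853
```

Request:
jog_arm:
  series:
    - {"linear":[0,0,0.02],"twist":0}
    - {"linear":[0,0,0.05],"twist":0}
    - {"linear":[0,0,0.05],"twist":0}
    - {"linear":[0,0,0.03],"twist":0}
    - {"linear":[0,0,0],"twist":0}

```text
t: 19.5
tcp_pos: [0.4698, 0.0055, 0.4176]
orientation: [0.708, -0.028, 0.705, 0.028]
wrist_force: [0.2, -1.6, -0.3]
grip_width: 0.0854
```

Run:
```python
from m import *
w=snap("wrist","w17");s=snap("side","s17")
ang=np.radians(4.2);ex=np.array([np.cos(ang),np.sin(ang)]);ey=np.array([-ex[1],ex[0]])
for nm,f in(("w",w),("s",s)):
    c=cloud(f).reshape(-1,3);col=f["frame"].reshape(-1,3).astype(int)
    m=(c[:,2]>.132)&(c[:,2]<.145)&(abs(c[:,0]-.47)<.1)&(abs(c[:,1]-.007)<.02)&(col.min(1)>110);q=c[m]
    X=q[:,:2]@ex;Y=q[:,:2]@ey;print(nm,"z",np.percentile(q[:,2],[5,50,95]),"X",np.percentile(X,[.5,99.5]),"Y",np.percentile(Y,[1,50,99]))
    m=(c[:,2]>.048)&(c[:,2]<.057)&(c[:,0]>.38)&(c[:,0]<.56)&(c[:,1]>-.14)&(c[:,1]<.06);q=c[m];print("rack X",np.percentile(q[:,:2]@ex,[.5,99.5]))
b=cv2.resize(w["frame"][...,::-1],(400,300));a=cv2.resize(s["frame"][120:240,230:340,::-1],None,fx=3.4,fy=3.4)
o=np.zeros((408,800,3),np.uint8);o[:a.shape[0],:a.shape[1]]=a[:408];o[:300,400:]=b;cv2.imwrite("pics/m17.png",o)
```

```text
w z [0.13572686 0.13686909 0.13794881] X [0.39797669 0.53858796] Y [-0.03399206 -0.029095   -0.02396469]
rack X [0.40532544 0.53481506]
s z [0.13271813 0.13707215 0.14065072] X [0.40010087 0.53879773] Y [-0.03567828 -0.02592209 -0.02047827]
rack X [0.39771021 0.53893261]
```

View pics/m17.png

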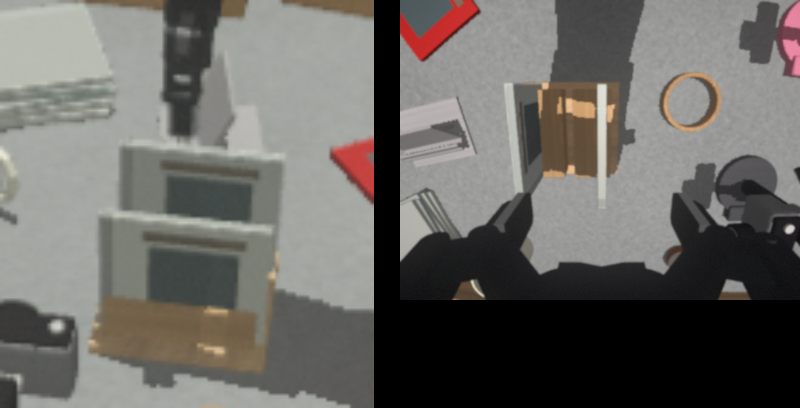

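Request:
jog_arm:
  series:
    - {"linear":[0.009,0.029,0],"twist":-9.9}
    - {"linear":[0.009,0.029,0],"twist":-9.9}
    - {"linear":[0.009,0.029,0],"twist":-9.9}
    - {"linear":[0.009,0.029,0],"twist":-9.9}
    - {"linear":[0.009,0.029,0],"twist":-9.9}
    - {"linear":[0.009,0.029,0],"twist":-9.9}
    - {"linear":[0.009,0.029,0],"twist":-9.9}
    - {"linear":[0.009,0.029,0],"twist":-9.9}
    - {"linear":[0.009,0.029,0],"twist":-9.9}
    - {"linear":[0,0,0],"twist":0}
    - {"linear":[0,0,0],"twist":0}

```text
t: 20.98
tcp_pos: [0.5505, 0.2661, 0.4144]
orientation: [0.523, 0.475, 0.524, -0.476]
wrist_force: [0.1, -0.1, 0.4]
grip_width: 0.0857
```

Run:
```python
from m import *
from cell import bot
from scipy.spatial.transform import Rotation as Ro
o=bot.get_obs();R=Ro.from_quat(o["orientation"][[1,2,3,0]]).as_matrix();print(o["tcp_pos"],"jaw",np.degrees(np.arctan2(R[1,1],R[0,1])))
w=snap("wrist","w18");c=cloud(w).reshape(-1,3)
for lo,hi in((.183,.194),(.178,.2)):
    m=(abs(c[:,0]-.555)<.1)&(c[:,1]>.23)&(c[:,1]<.33)&(c[:,2]>lo)&(c[:,2]<hi);q=c[m]
    print(len(q),cv2.minAreaRect(q[:,:2].astype(np.float32)*1000),np.percentile(q[:,2],[5,50,95]),q.min(0),q.max(0))
```

```text
[0.55046583 0.26605806 0.4144054 ] jaw 5.535069570175423
1469 ((549.3785400390625, 271.5171203613281), (25.692489624023438, 33.93141555786133), 4.5685882568359375) [0.18312806 0.18389883 0.18495653] [0.53562085 0.25432463 0.18300385] [0.5631916  0.28919059 0.18610493]
2106 ((552.7666015625, 271.74365234375), (34.35930633544922, 35.97842788696289), 4.72388219833374) [0.17881201 0.18356446 0.18484622] [0.53444437 0.25372933 0.17801058] [0.57041805 0.29008316 0.18610493]
```

View pics/w18.png

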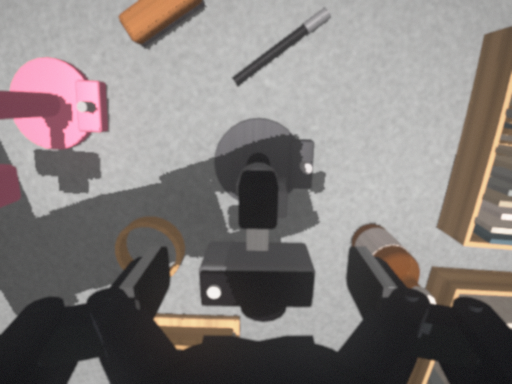

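Request:
jog_arm:
  series:
    - {"linear":[-0.0005,0.0054,-0.02],"twist":-0.9}
    - {"linear":[0,0,-0.04],"twist":0}
    - {"linear":[0,0,-0.026],"twist":0}
    - {"linear":[0,0,-0.0097],"twist":0}
    - {"linear":[0,0,0],"twist":0}
    - {"linear":[0,0,0],"twist":0}

```text
t: 21.78
tcp_pos: [0.5504, 0.2718, 0.3211]
orientation: [0.519, 0.481, 0.519, -0.479]
wrist_force: [0.1, 0.5, 0.2]
grip_width: 0.0857
```

Request:
jog_arm:
  series:
    - {"linear":[0,0,0],"twist":0}
    - {"linear":[0,0,0],"twist":0}
    - {"linear":[0,0,0],"twist":0}
    - {"linear":[0,0,0],"twist":0}
    - {"linear":[0,0,0],"twist":0}
    - {"linear":[0,0,0],"twist":0}
    - {"linear":[0,0,0],"twist":0}
  claw: 0
  newtons: 60

```text
t: 22.65
tcp_pos: [0.5499, 0.272, 0.3207]
orientation: [0.519, 0.48, 0.519, -0.48]
wrist_force: [-5.4, -1.7, 7.6]
grip_width: 0.0276
```

Run:
```python
from m import *
w=snap("wrist","w19");s=snap("side","s19")
b=cv2.resize(w["frame"][...,::-1],(400,300));a=cv2.resize(s["frame"][170:310,170:300,::-1],None,fx=2.9,fy=2.9)
o=np.zeros((408,800,3),np.uint8);o[:a.shape[0],:a.shape[1]]=a[:408];o[:300,400:]=b;cv2.imwrite("pics/m19.png",o)
```

```text
(no output)
```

View pics/m19.png

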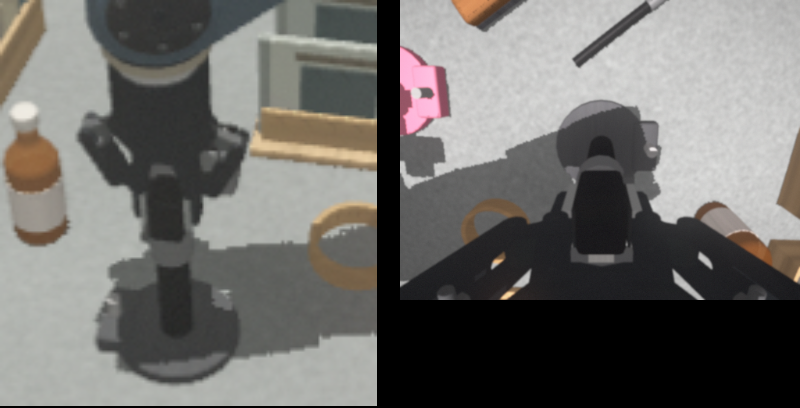

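Request:
jog_arm:
  series:
    - {"linear":[0,0,0.005],"twist":0}
    - {"linear":[0,0,0.01],"twist":0}
    - {"linear":[0,0,0.015],"twist":0}
    - {"linear":[0,0,0.015],"twist":0}
    - {"linear":[0,0,0],"twist":0}

```text
t: 23.38
tcp_pos: [0.5499, 0.2719, 0.3667]
orientation: [0.519, 0.48, 0.519, -0.48]
wrist_force: [-4.6, 0.2, -2.0]
grip_width: 0.0273
```

Request:
jog_arm:
  series:
    - {"linear":[0,0,0.012],"twist":0}
    - {"linear":[0,0,0.012],"twist":0}
    - {"linear":[0,0,0.012],"twist":0}
    - {"linear":[0,0,0.012],"twist":0}
    - {"linear":[0,0,0],"twist":0}

```text
t: 24.0
tcp_pos: [0.55, 0.2719, 0.4145]
orientation: [0.519, 0.48, 0.519, -0.48]
wrist_force: [-6.7, -0.8, -1.9]
grip_width: 0.0272
```

Request:
jog_arm:
  series:
    - {"linear":[0,0,0.01],"twist":0}
    - {"linear":[0,0,0.008],"twist":0}
    - {"linear":[0,0,0.005],"twist":0}
    - {"linear":[0,0,0],"twist":0}

```text
t: 24.5
tcp_pos: [0.55, 0.2719, 0.4372]
orientation: [0.519, 0.48, 0.519, -0.48]
wrist_force: [-6.5, 0.1, -2.6]
grip_width: 0.0274
```

Run:
```python
from m import *
w=snap("wrist","w20");s=snap("side","s20")
b=cv2.resize(w["frame"][...,::-1],(400,300));a=cv2.resize(s["frame"][110:310,150:310,::-1],None,fx=2.4,fy=2.4)
o=np.zeros((480,800,3),np.uint8);o[:a.shape[0],:a.shape[1]]=a[:480];o[:300,400:]=b;cv2.imwrite("pics/m20.png",o)
c=cloud(w)
for u,v in((258,230),(258,250),(258,265),(245,250)):print(u,v,w["frame"][v,u],c[v,u].round(3))
```

```text
258 230 [29 29 31] [0.549 0.289 0.277]
258 250 [29 27 29] [0.549 0.29  0.298]
258 265 [31 29 29] [0.549 0.284 0.3  ]
245 250 [30 28 30] [0.544 0.288 0.296]
```

View pics/m20.png

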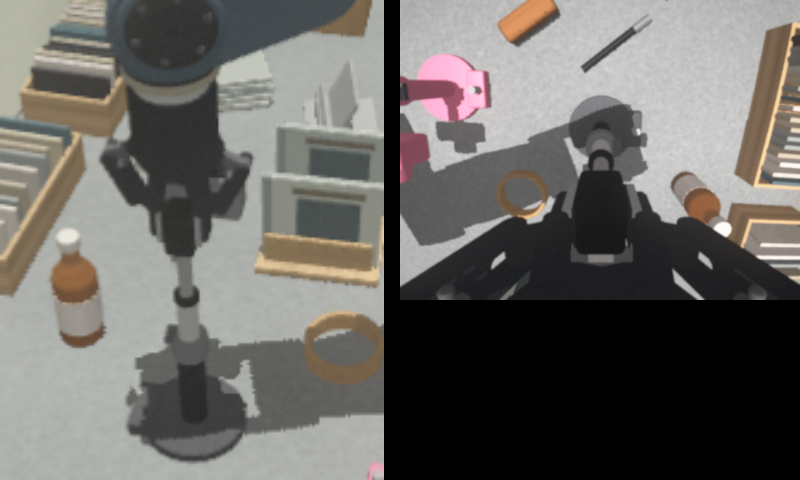

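Request:
jog_arm:
  series:
    - {"linear":[0,0,0.0025],"twist":0}
    - {"linear":[0,0,0],"twist":0}

```text
t: 24.85
tcp_pos: [0.55, 0.2719, 0.4394]
orientation: [0.519, 0.48, 0.519, -0.48]
wrist_force: [-6.5, 0.0, -5.0]
grip_width: 0.0272
```

Request:
jog_arm:
  series:
    - {"linear":[0,0,0.0015],"twist":0}
    - {"linear":[0,0,0],"twist":0}

```text
t: 25.1
tcp_pos: [0.55, 0.2719, 0.4407]
orientation: [0.519, 0.48, 0.519, -0.48]
wrist_force: [-6.2, -0.2, -6.1]
grip_width: 0.0276
```

Request:
jog_arm:
  series:
    - {"linear":[0,0,0.0015],"twist":0}
    - {"linear":[0,0,0],"twist":0}

```text
t: 25.35
tcp_pos: [0.5501, 0.2719, 0.441]
orientation: [0.519, 0.48, 0.519, -0.48]
wrist_force: [-3.7, 1.7, -14.2]
grip_width: 0.0274
```

Request:
jog_arm:
  series:
    - {"linear":[0,0,0.0003],"twist":0}
    - {"linear":[0,0,0],"twist":0}
    - {"linear":[0,0,0],"twist":0}
    - {"linear":[0,0,0],"twist":0}

```text
t: 25.85
tcp_pos: [0.5501, 0.2719, 0.4411]
orientation: [0.519, 0.48, 0.519, -0.48]
wrist_force: [-3.3, 0.8, -23.3]
grip_width: 0.0273
```

Run:
```python
from m import *
from cell import bot
w=snap("wrist","w21");s=snap("side","s21");t=snap("top","t21")
cv2.imwrite("pics/m21.png",np.hstack([cv2.resize(x["frame"][...,::-1],(400,300)) for x in (s,t)]))
c=cloud(w);print(c[265,258].round(4),bot.get_obs()["wrist_force"],bot.get_obs()["grip_width"],bot.get_obs()["tcp_pos"])
x=t["frame"].astype(int);m=((x[...,0]>140)&(x[...,1]<80));v,u=np.nonzero(m);k=u>320;P=onplane(t,np.c_[u[k],v[k]],.01);print("red",[P[i].round(4)[:2].tolist() for i in (P[:,0].argmin(),P[:,0].argmax(),P[:,1].argmin(),P[:,1].argmax())])
f=load("top0.npz");x=f["frame"].astype(int);m=((x[...,0]>140)&(x[...,1]<80));v,u=np.nonzero(m);k=u>320;P=onplane(f,np.c_[u[k],v[k]],.01);print("red0",[P[i].round(4)[:2].tolist() for i in (P[:,0].argmin(),P[:,0].argmax(),P[:,1].argmin(),P[:,1].argmax())])
ang=np.radians(4.2);ex=np.array([np.cos(ang),np.sin(ang)]);ey=np.array([-ex[1],ex[0]])
for f in(s,t):
    c=cloud(f).reshape(-1,3);q=c[(c[:,2]>.13)&(c[:,2]<.145)&(abs(c[:,0]-.47)<.1)&(abs(c[:,1]-.007)<.02)];print("case X",np.percentile(q[:,:2]@ex,[.5,99.5]),"Y",np.median(q[:,:2]@ey),np.median(q[:,2]))
```

```text
[0.5492 0.2841 0.3038] [ -3.33885133   1.05304699 -24.55305869] 0.027354749150224626 [0.5500541  0.2718961  0.44109459]
red [[0.2021, -0.2763], [0.3773, -0.2838], [0.2737, -0.367], [0.3077, -0.1963]]
red0 [[0.202, -0.2793], [0.3773, -0.2808], [0.2737, -0.367], [0.3078, -0.1933]]
case X [0.40015923 0.53892504] Y -0.025815833652111018 0.13662801043177877
case X [0.40242445 0.54159521] Y -0.027857915521599365 0.1366862660419282
```

View pics/m21.png

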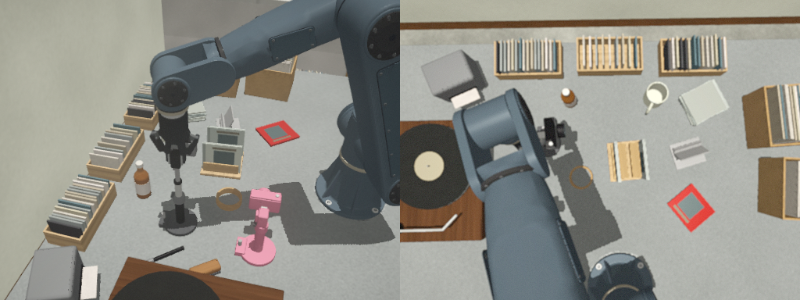

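```bash
python3 -c "
from cell import bot
print(bot.sign_off())"
```

```text
the job is handed in; nothing more can be done
None
```

The job is done and handed in at about 26 s. The case stands in the rack slot nearest the pole, released, and the arm is still holding the camera at the second stop.

- **Slip on the way:** On the first grasp the case slid out of the pads as it left the cradle. It came to rest leaning on the cradle, with one edge on the corner of the red look-alike case. I pushed its lower edge in with closed fingers, tipped it upright and gripped it again squarely. The red case still measures in the same place, within one pixel (about 3 mm).
- **Case:** Its top is 137 mm above the bench, level with the case already in the rack, and I felt it press on the slot floor before letting go. It is centred along the slot to about 1–2 mm. The cameras disagree by about 2–3 mm on its absolute position.
- **Pole:** The grip measured about 27.5 mm, matching the 28 mm block with the button pressed flush. The head rose about 120 mm, then stopped moving while the upward force rose from about 6 N to 24 N, which is the second stop. That pull and a 60 N grip were still on at hand-in.
- **Bystanders:** The last pictures show the other objects in their places by eye. I measured only the red case and the placed case, and did not check the cradle by measurement after the case fell and was pushed against it.

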